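# Recharge the drying chamber with desiccant canisters

## Task

Recharge the drying chamber: slide the lid out and lay it aside, pour the desiccant canisters out of the steel cup into the chamber, and put in those standing loose on the bench too, so that every one lies inside. Then slide the lid back along its grooves until it is fully home, and have the empty cup standing upright on its round mat again; leave the bottle, the vial rack and the mouse where they are.

Things in the scene. Friction and masses are not known exactly. Their poses are not given: they have to be found in the camera images.
- chamber: Drying chamber: fixed white box with black bands, 130 x 130 mm outside, 73 mm high, open on top. Origin under its centre on the bench, z up; -x is the front, roughly facing the robot, +x the back. Inside 114 mm (x) by 94 mm (y), floor at z = 6 mm. Lips of the lid grooves run along both sides and leave an opening 90 mm wide (y). The front wall is 59.5 mm high, the back wall 73 mm.
- chamber_seat (a point): On the chamber's axis at the height of the ledges that carry the lid (60 mm above the bench), axes as the chamber's. The lid's origin lies here when it is fully home, its leading edge against the back wall (x = +57 mm).
- chamber_mouth (a point): Front end of the lid grooves, 65 mm to -x of the seat, same height and axes; the lid enters here over the front wall, moving along +x. The grooves are 114 mm wide (y) between upright walls and 8 mm high, from ledge (z = 0 here) to the lips' underside; the lips reach in to |y| = 45 mm, tops at z = 13 mm. From 7 mm in front of this point to 25 mm behind it the grooves flare a few mm as a lead-in.
- lid: Loose lid: aluminium plate 114 mm (x, the way it slides) by 110 mm (y) by 5 mm, with a grey upright grip rib in the middle, 10 mm thick (x), 50 mm long (y), its top 39 mm above the underside. Origin at the centre of its underside, z up. Either x end may lead; in the grooves it has 2 mm play each side and 3 mm in height. Starts in the grooves, home or up to 12 mm short of it. 0.11 kg.
- pad: Square grey pad, 150 x 150 mm, flat on the bench (1 mm, no obstacle) left or right of the chamber: a clear place to lay the lid meanwhile; origin at its centre.
- cup: A round steel cup, 78 mm high, outside diameter 54 mm at the foot growing evenly to 68 mm at the rim (62 mm at a height of 43 mm), wall 3.5 mm, floor 5 mm thick, no handle; about 0.14 kg. Origin at the centre of its underside, z along its axis to the mouth. It starts upright on its mat with 4 to 6 canisters in it.
- cup_rim (a point): Centre of the cup's mouth, 78 mm above its origin.
- mat: The cup's round blue mat, flat on the bench (1 mm, no obstacle), 96 mm across; origin at its centre.
- can0_mid (a point): Centre of a desiccant canister: a white plastic cylinder 15 mm in diameter and 15 mm high, z along its axis, 12 g. It starts in the cup.
- can1_mid (a point): Centre of a desiccant canister: a white plastic cylinder 15 mm in diameter and 15 mm high, z along its axis, 12 g. It starts in the cup.
- can2_mid (a point): Centre of a desiccant canister: a white plastic cylinder 15 mm in diameter and 15 mm high, z along its axis, 12 g. It starts in the cup.
- can3_mid (a point): Centre of a desiccant canister: a white plastic cylinder 15 mm in diameter and 15 mm high, z along its axis, 12 g. It starts in the cup. Absent (None) in some starts.
- can4_mid (a point): Centre of a desiccant canister: a white plastic cylinder 15 mm in diameter and 15 mm high, z along its axis, 12 g. It starts in the cup. Absent (None) in some starts.
- can5_mid (a point): Centre of a desiccant canister: a white plastic cylinder 15 mm in diameter and 15 mm high, z along its axis, 12 g. It starts in the cup. Absent (None) in some starts.
- can6_mid (a point): Centre of a desiccant canister: a white plastic cylinder 15 mm in diameter and 15 mm high, z along its axis, 12 g. It starts standing loose on the bench between the robot and the chamber. Absent (None) in some starts.
- can7_mid (a point): Centre of a desiccant canister: a white plastic cylinder 15 mm in diameter and 15 mm high, z along its axis, 12 g. It starts standing loose on the bench between the robot and the chamber. Absent (None) in some starts.
- can8_mid (a point): Centre of a desiccant canister: a white plastic cylinder 15 mm in diameter and 15 mm high, z along its axis, 12 g. It starts standing loose on the bench between the robot and the chamber. Absent (None) in some starts.
- can9_mid (a point): Centre of a desiccant canister: a white plastic cylinder 15 mm in diameter and 15 mm high, z along its axis, 12 g. It starts standing loose on the bench between the robot and the chamber. Absent (None) in some starts.
- amber_bottle: Bystander: amber bottle, 68 mm across, 125 mm high, at the left edge; origin under its centre.
- vial_rack: Bystander: grey block with vials, 90 x 90 mm, 44 mm high, to the far right; origin under its centre.
- mouse: Bystander: black computer mouse, 100 x 58 mm, 33 mm high, to the far left; origin under its centre.
Not all that is in view belongs to the job. Several things have the shape of the lid; the one meant has the colours described above.

How it is judged:
By the outcome, as a careful person would: the job done as asked, in the order asked, and still so for the second after the job is handed in, with the robot touching nothing.
Of can3, can4, can5 only 1 to 3 are there at a start; the rules pass over those that are not, and their reading is None.
Of can6, can7, can8, can9 only 2 to 4 are there at a start; the rules pass over those that are not, and their reading is None.
At some moment in a run one of cup, lid may be knocked a few centimetres aside while the robot is not near it.
It also fails if it takes over 210 s, if anything falls off the work surface, if the arm or the gripper's body presses on something with over 40 N, if the wrist force passes 120 N, or if a joint passes its speed limit or range.

## Robot

A 6-joint arm with a two-finger parallel gripper is mounted at the origin on the work surface. World frame = base frame: x ahead of the robot, y to its left, z up, the work surface at z = 0. Lengths are in m, angles in rad, forces in N, time in s.
With the tool pointing down it reaches from about 0.25 to 0.725 m from the base axis. Payload 4 kg.
Tool frame: the origin (TCP) lies midway between the tips of the shut fingers; the grasp point (between the pads) lies 19 mm behind it (bot.grip_point_offset is the distance from the TCP to the grasp point, in m); z points along the fingers, y is the line along which they close (so a half turn about z gives the same grasp; the last joint's range is limited). The gripper opens to 85 mm and grips with 20 to 120 N. Pads are 22 mm wide; open, the fingers measure 114 mm over their backs; the gripper's body (76 mm by 85 mm) begins 54 mm behind the grasp point. The pads swing forward as they close: fully open they stand 13 mm farther back than shut.
Start: joints at [1.145, 0.241, 0.005, 1.335, 0, 1.571], TCP at [0.207, 0.455, 0.231] pointing down, gripper open.
Joint ranges: [-2.72, 2.72], [-1.05, 1.87], [-1.09, 1.28], [-1.99, 2.15], [-1.42, 1.44], [-3.14, 3.14]. Speed limits (rad/s): [2.79, 2.79, 3.14, 3.14, 3.14, 3.14].

## Interface

Orientations are given as a unit quaternion [x, y, z, w].
In Python, from workcell import bot gives the robot as it stands.
- The arm moves only by the tool step_arm, never from a script. Its argument "targets" is text: rows parted by semicolons, each of 7 numbers parted by spaces: the opening, from -1 (shut) to 1 (fully open), so that 0 is half open, then the shift along the world's x, y, z normalised to -1 to 1, where 1 is 0.5 m, then the turn, a rotation vector about the world's x, y, z normalised to -1 to 1, where 1 is pi/4 rad. In form: gripper x y z wx wy wz; .... A call has 1 to 10 rows; each row is the pose to reach, as a shift and turn from the pose commanded when the call began; what a row does not reach only later rows make up. A row lasts 1/12 s, in which the tool goes at most 41.7 mm and 7.16 degrees, less where a joint would pass 70% of its speed; a pose out of reach is approached as far as the arm can. A call with a number of a shift or a turn outside -1 to 1 is refused whole. A call with a gripper value outside its range is refused whole. The fingers move at their own pace and stop on an object; the grip force is fixed at half the most. Time passes only in rows, so rows that repeat a pose let the fingers close. It gives the time, the measured TCP pose, the force, the opening and the grip force at its end, in the units of the state.
- bot.get_obs(): the state, without advancing time (a new reading comes with each control period).
- bot.camera(name): name is "scene" or "side" or "wrist"; returns the picture (480x640x3 uint8, red, green, blue); there is no depth.
- bot.camera_info(name): a dict with "vertical_fov" (degrees; the focal length in pixels is half the picture's height over the tangent of half this angle, whatever the lens; pixels are square), "cx", "cy" (the principal point, pixels), "D" ([k1, k2, p1, p2, k3] as OpenCV has them; the pictures are not rectified), "pose" (4x4, takes a point from camera to world coordinates). Camera axes: x right, y up, looking along -z (the intrinsics and any distortion apply to the point x, -y, -z); pixel columns grow to the right and rows downward; lengths in m; the calibration is good to about 2 mm. A picture is of the moment at which its call begins: read the wrist's pose just before it. camera_info takes no time and is no camera call; for the wrist camera it gives the pose at the moment of the call.
- bot.job_done(): hands the job in; it is judged then, once.
The state is a dict: "clock": time; "joint_pos": joint angles; "joint_vel": joint speeds; "tau": joint torques, N m; "eef_pos": TCP position; "tool_rot": TCP orientation; "ft_force": force on the tool from outside, world axes, zero at the start; "ft_torque": the same for the moment, N m; "grip_width": finger opening in m; "grasp_force": force on a finger pad.
Only numpy, scipy, OpenCV 4.12 (cv2) and the standard library are available. Lean on these libraries where they do the work, as an engineer would, in place of code of your own. Each camera call takes 0.05 s, during which the arm holds its last target. There are 200 camera calls.

## Working session

There is one attempt and no reset: what is moved stays moved. The work goes in short steps, Python scripts to look and compute and a tool call to move; the robot and the scene stay as the last step left them, time stands still between calls to the robot, and variables do not carry over. Pictures are saved under pics/ and viewed, at most 14 in all, crops included, and the job is handed in when it is done.

Besides the shell and the picture viewer there is one more tool, called after "Call:" as a command line: name --argument value ..., lists and objects as JSON in quotes. step_arm: Moves the arm, as the interface text tells. Scaled input: -1 to 1 covers 0.5 m each way for a shift and pi/4 rad each way for a turn. Its arguments: {"type":"object","properties":{"targets":{"type":"string"}},"required":["targets"]}

```bash
mkdir -p pics; cat > h.py <<'E'
import numpy as np, cv2
from workcell import bot
def snap(n,f):
    info=bot.camera_info(n); im=bot.camera(n); cv2.imwrite('pics/'+f,im[:,:,::-1]); return im,info
def K(i):
    f=240/np.tan(np.radians(i['vertical_fov'])/2); return np.array([[f,0,i['cx']],[0,f,i['cy']],[0,0,1]])
def ray(i,uv):
    p=cv2.undistortPoints(np.array(uv,float).reshape(-1,1,2),K(i),np.array(i['D'],float)).reshape(-1,2)
    T=np.array(i['pose']); d=np.c_[p[:,0],-p[:,1],-np.ones(len(p))]@T[:3,:3].T
    return T[:3,3],d
def plane(i,uv,z):
    o,d=ray(i,uv); return o+d*((z-o[2])/d[:,2])[:,None]
def proj(i,P):
    T=np.array(i['pose']); q=(np.atleast_2d(P)-T[:3,3])@T[:3,:3]; q=q*[1,-1,-1]
    return cv2.projectPoints(q,np.zeros(3),np.zeros(3),K(i),np.array(i['D'],float))[0].reshape(-1,2)
E
python3 - <<'E'
from h import *
for n in ['scene','side','wrist']:
    im,i=snap(n,n+'0.png'); print(n,np.round(i['pose'],3).tolist(),i['vertical_fov'],np.round(i['D'],3))
o=bot.get_obs();print(o['clock'],o['eef_pos'],o['tool_rot'],o['grip_width'])
E
```

```text
scene [[-0.33, -0.546, 0.77, 1.449], [0.944, -0.19, 0.27, 0.27], [-0.001, 0.816, 0.578, 0.688], [0.0, 0.0, 0.0, 1.0]] 51.48863789709622 [-0.14  0.    0.    0.    0.  ]
side [[0.987, 0.072, -0.142, 0.499], [-0.158, 0.562, -0.812, -0.721], [0.021, 0.824, 0.566, 0.579], [0.0, 0.0, 0.0, 1.0]] 56.8662679673121 [0.038 0.    0.    0.    0.   ]
wrist [[0.413, -0.867, -0.279, 0.134], [0.911, 0.393, 0.129, 0.487], [-0.002, -0.307, 0.952, 0.372], [0.0, 0.0, 0.0, 1.0]] 67.07986805240995 [0.001 0.    0.    0.    0.   ]
0.15 [0.20634252 0.45492923 0.23061345] [ 2.11286505e-01  9.77423852e-01 -7.77199301e-04 -1.50348207e-04] 0.08531670170820269
```

View pics/scene0.png

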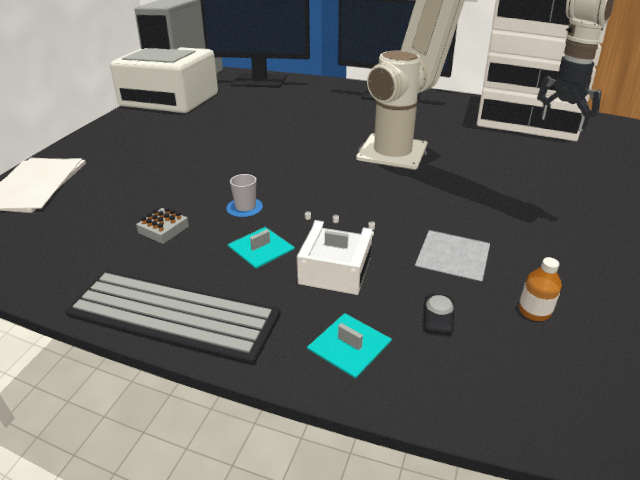

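View pics/side0.png

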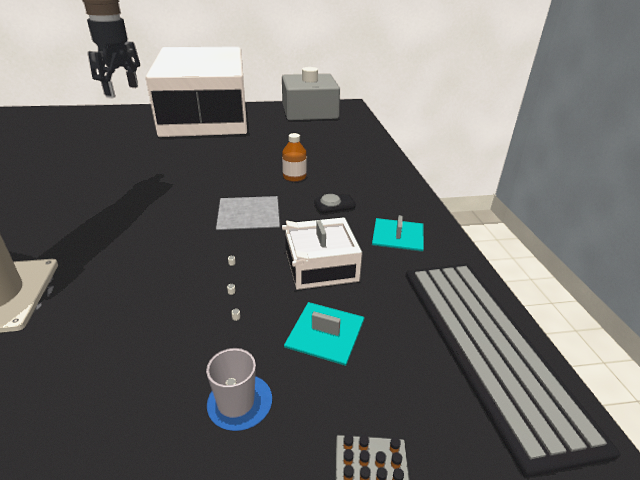

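Scene picture: the lid could be the plate in the chamber (337,245), the teal plate (262,247) or the teal plate (350,345). The loose cans are at (308,215), (336,218) and (372,225), the cup at (244,193), and the pad at (453,254). Only the plate in the chamber can be aluminium, so I'll check it in one close crop.

```bash
python3 - <<'E'
from h import *
a=cv2.imread('pics/scene0.png')[200:300,290:390]; b=cv2.imread('pics/side0.png')[205:305,270:370]
cv2.imwrite('pics/crop1.png',np.hstack([cv2.resize(x,(400,400),interpolation=cv2.INTER_CUBIC) for x in(a,b)]))
S=bot.camera_info('scene');D=bot.camera_info('side')
s=cv2.imread('pics/scene0.png');d=cv2.imread('pics/side0.png')
def blobs(im,lo,hi,amin):
    m=cv2.inRange(cv2.cvtColor(im,cv2.COLOR_BGR2HSV),lo,hi)
    n,l,st,c=cv2.connectedComponentsWithStats(m); return [(c[k].round(1),st[k].tolist()) for k in range(1,n) if st[k][4]>amin]
# cans in both: bright small
for nm,im,i in(('scene',s,S),('side',d,D)):
    for c,st in blobs(im,(0,0,120),(180,70,255),15):
        if st[4]<120 and 200<c[0]<400 and c[1]>200: print(nm,'can?',c,st,plane(i,[c],0.0075).round(3))
    m=cv2.inRange(cv2.cvtColor(im,cv2.COLOR_BGR2HSV),(100,120,80),(125,255,255)); m[:150]=0
    pts=cv2.findNonZero(m).reshape(-1,2); h=plane(i,cv2.convexHull(pts).reshape(-1,2),0.001)
    print(nm,'mat',h.min(0).round(3),h.max(0).round(3)); (cx,cy),r=cv2.minEnclosingCircle(h[:,:2].astype(np.float32)); print(cx,cy,r)
# pad
m=cv2.inRange(cv2.cvtColor(d,cv2.COLOR_BGR2HSV),(0,0,80),(180,60,220));m[:190]=0;m[235:]=0;m[:,:210]=0;m[:,284:]=0
h=plane(D,cv2.findNonZero(m).reshape(-1,2),0.001)[:,:2];print('pad',cv2.minAreaRect(h.astype(np.float32)))
# rim of cup: ellipse from side
m=cv2.inRange(cv2.cvtColor(d,cv2.COLOR_BGR2HSV),(0,0,70),(180,80,255));m[:335]=0;m[430:]=0;m[:,:195]=0;m[:,275:]=0
h=plane(D,cv2.convexHull(cv2.findNonZero(m)).reshape(-1,2),0.078);print('rimhull',h.round(3)[:,:2].tolist())
E
```

```text
scene can? [307.5 215. ] [305, 211, 6, 9, 46] [[ 0.455 -0.118  0.007]]
scene can? [335.6 218.4] [333, 215, 6, 8, 45] [[ 0.447 -0.046  0.007]]
scene can? [259.7 235.4] [250, 230, 20, 16, 79] [[ 0.577 -0.194  0.007]]
scene mat [ 0.415 -0.345  0.001] [ 0.511 -0.247  0.001]
0.46146708726882935 -0.2952861189842224 0.04939291626214981
side can? [399.6 221.4] [398, 215, 4, 13, 47] [[0.851 0.153 0.007]]
side can? [231.1 259.9] [228, 256, 7, 10, 59] [[0.447 0.049 0.007]]
side can? [230.8 288.7] [227, 284, 8, 11, 74] [[ 0.446 -0.045  0.007]]
side can? [235.5 314. ] [232, 309, 8, 12, 83] [[ 0.455 -0.117  0.007]]
side mat [ 0.412 -0.344  0.001] [ 0.507 -0.255  0.001]
0.45973116159439087 -0.29524150490760803 0.04877227172255516
pad ((0.4917003810405731, 0.25097012519836426), (0.16595467925071716, 0.1597752720117569), 87.38003540039062)
rimhull [[0.507, -0.353], [0.472, -0.372], [0.467, -0.374], [0.463, -0.374], [0.458, -0.375], [0.453, -0.374], [0.446, -0.37], [0.423, -0.355], [0.42, -0.293], [0.421, -0.286], [0.423, -0.279], [0.432, -0.268], [0.437, -0.265], [0.439, -0.263], [0.448, -0.261], [0.468, -0.263], [0.475, -0.268], [0.478, -0.271], [0.485, -0.281], [0.486, -0.285]]
```

View pics/crop1.png

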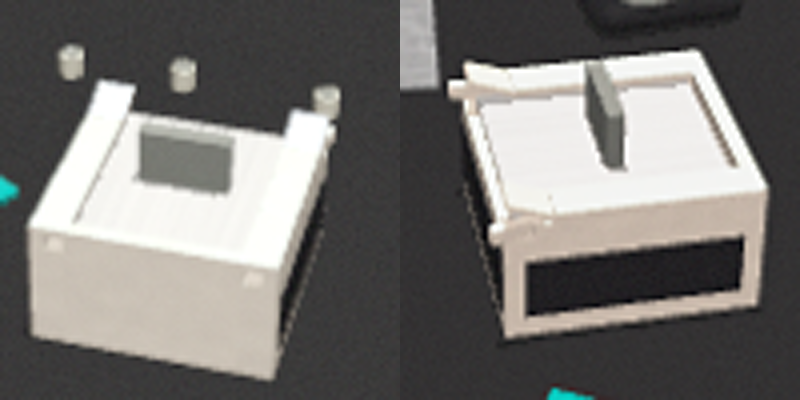

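The crop shows a bright aluminium plate with a grey rib, sitting in the chamber grooves, so that is the lid. The back top corners are at scene (297.5,256.7) and (358.8,267.5), and the rib top runs from scene (325,232) to (348,234.5).

```bash
python3 - <<'E'
from h import *
S=bot.camera_info('scene');D=bot.camera_info('side')
a=lambda L:[(290+x/4,200+y/4) for x,y in L]; b=lambda L:[(270+x/4,205+y/4) for x,y in L]
for nm,P in(('sc',plane(S,a([(30,227),(275,270)]),.073)),('sd',plane(D,b([(368,187),(297,50)]),.073))):
    e=P[1]-P[0]; yaw=np.arctan2(-e[0],e[1]); m=P.mean(0); print(nm,P.round(4).tolist(),np.linalg.norm(e),'yaw',np.degrees(yaw),'centre',m[:2]-.065*np.array([np.cos(yaw),np.sin(yaw)]))
P=plane(S,a([(140,127),(236,138)]),.099);e=P[1]-P[0];print('rib scene',P.round(4).tolist(),P.mean(0),np.degrees(np.arctan2(-e[0],e[1])))
P=plane(D,b([(189,62),(218,107)]),.099);e=P[0]-P[1];print('rib side',P.round(4).tolist(),P.mean(0),np.degrees(np.arctan2(-e[0],e[1])))
# groove-lip inner front etc: front lower corner side
print(plane(D,b([(105,338),(355,305)]),0))
E
```

```text
sc [[0.7051, -0.0444, 0.073], [0.6979, 0.083, 0.073]] 0.12763601533243285 yaw 3.219780536360458 centre [0.63661376 0.01567793]
sd [[0.7037, -0.046, 0.073], [0.6954, 0.0832, 0.073]] 0.1294207719727247 yaw 3.674676006468131 centre [0.63466385 0.0144537 ]
rib scene [[0.6375, -0.0085, 0.099], [0.6307, 0.0418, 0.099]] [0.63411072 0.01665157 0.099     ] 7.7309706246572505
rib side [[0.628, 0.0373, 0.099], [0.6357, -0.0057, 0.099]] [0.63182572 0.01579387 0.099     ] 10.120726399563196
[[ 0.57314273 -0.05591056  0.        ]
 [ 0.70219394 -0.04757038  0.        ]]
```

Call:
step_arm --targets "0 0.5 -0.5 -0.08 0 0 -0.889;0 0.5 -0.5 -0.08 0 0 -0.889;0 0.5 -0.5 -0.08 0 0 -0.889;0 0.5 -0.5 -0.08 0 0 -0.889;0 0.5 -0.5 -0.08 0 0 -0.889;0 0.5 -0.5 -0.08 0 0 -0.889;0 0.5 -0.5 -0.08 0 0 -0.889;0 0.5 -0.5 -0.08 0 0 -0.889;0 0.5 -0.5 -0.08 0 0 -0.889;0 0.5 -0.5 -0.08 0 0 -0.889"

```text
clock: 0.98
eef_pos: [0.459, 0.2018, 0.1902]
tool_rot: [0.536, 0.844, -0.001, 0.0]
ft_force: [-0.3, 0.4, -0.2]
grip_width: 0.0426
grasp_force: 0.0
```

Call:
step_arm --targets "0 0.352 -0.378 -0.082 0 0 -0.489;0 0.352 -0.378 -0.082 0 0 -0.489;0 0.352 -0.378 -0.082 0 0 -0.489;0 0.352 -0.378 -0.082 0 0 -0.489;0 0.352 -0.378 -0.082 0 0 -0.489;0 0.352 -0.378 -0.082 0 0 -0.489;0 0.352 -0.378 -0.082 0 0 -0.489;0 0.352 -0.378 -0.082 0 0 -0.489;0 0.352 -0.378 -0.082 0 0 -0.489"

```text
clock: 1.73
eef_pos: [0.6318, 0.0167, 0.1494]
tool_rot: [0.685, 0.729, -0.001, -0.001]
ft_force: [-0.5, 0.6, 0.2]
grip_width: 0.0425
grasp_force: 0.0
```

```bash
python3 - <<'E'
from h import *
im,i=snap('wrist','w1.png')
o=bot.get_obs();print(o['clock'],o['eef_pos'],o['tool_rot'],o['joint_pos'])
# predicted chamber outline
c=np.array([.6355,.0151]);y=np.radians(3.6);R=np.array([[np.cos(y),-np.sin(y)],[np.sin(y),np.cos(y)]])
P=[np.r_[c+R@p,z] for p,z in [((.065,.065),.073),((.065,-.065),.073),((0,.025),.099),((0,-.025),.099)]]
print(proj(i,P).round(0).tolist())
E
```

```text
1.7833 [0.63157445 0.01749488 0.14997013] [ 6.84290093e-01  7.29209313e-01 -3.23628470e-04 -8.61136891e-04] [2.73317679e-02 5.45758182e-01 2.47227823e-01 1.27394483e+00
 7.52710970e-04 1.53459138e+00]
[[434.0, 143.0], [416.0, 335.0], [324.0, 221.0], [324.0, 302.0]]
```

View pics/w1.png

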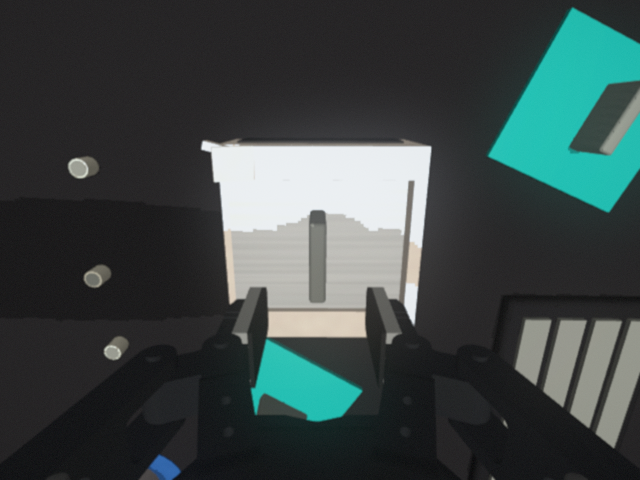

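The lid rib is at (318,210–302) and the fingers are centred on column 317, so they are aligned. I'll go down and grip.

Call:
step_arm --targets "0 0 0 -0.1 0 0 0;0 0 0 -0.154 0 0 0;0 0 0 -0.154 0 0 0;-1 0 0 -0.154 0 0 0;-1 0 0 -0.154 0 0 0;-1 0 0 -0.154 0 0 0;-1 0 0 -0.154 0 0 0;-1 0 0 -0.154 0 0 0"

```text
clock: 2.45
eef_pos: [0.634, 0.0172, 0.0766]
tool_rot: [0.684, 0.729, 0.002, 0.001]
ft_force: [-1.7, 2.0, 7.2]
grip_width: 0.0089
grasp_force: 60.7
```

Call:
step_arm --targets "-1 -0.04 -0.0025 0.003 0 0 0;-1 -0.08 -0.005 0.003 0 0 0;-1 -0.12 -0.0076 0.003 0 0 0;-1 -0.16 -0.01 0.003 0 0 0;-1 -0.2 -0.0126 0.003 0 0 0;-1 -0.24 -0.015 0.003 0 0 0;-1 -0.28 -0.0176 0.003 0 0 0;-1 -0.29 -0.0182 0.003 0 0 0"

```text
clock: 3.12
eef_pos: [0.4848, 0.007, 0.0756]
tool_rot: [0.685, 0.729, -0.001, -0.0]
ft_force: [-1.5, -0.7, -2.4]
grip_width: 0.0089
grasp_force: 59.6
```

Call:
step_arm --targets "-1 0 0 0.1 0 0 0;-1 0 0 0.16 0 0 0;-1 0 0.1 0.16 0 0 0;-1 0 0.18 0.16 0 0 0;-1 0 0.26 0.16 0 0 0;-1 0 0.34 0.16 0 0 0;-1 0 0.42 0.16 0 0 0;-1 0.004 0.486 0.16 0 0 0;-1 0.004 0.486 0.16 0 0 0"

```text
clock: 3.87
eef_pos: [0.491, 0.2573, 0.1559]
tool_rot: [0.682, 0.731, 0.003, -0.0]
ft_force: [0.2, -0.4, 0.1]
grip_width: 0.0091
grasp_force: 59.6
```

```bash
python3 - <<'E'
from h import *
i=bot.camera_info('side');im,_=snap('side','s2.png');w,wi=snap('wrist','w2.png')
o=bot.get_obs();print(o['clock'],o['eef_pos'],o['grip_width'])
cv2.imwrite('pics/v2.png',np.hstack([cv2.resize(im[120:360,180:420],(400,400)),cv2.resize(w,(400,300))[:, :] if 0 else cv2.copyMakeBorder(cv2.resize(w,(400,300)),0,100,0,0,0)])[:,:,::-1])
E
```

```text
3.9667 [0.49017166 0.25197883 0.15536033] 0.008931618835008023
```

View pics/v2.png

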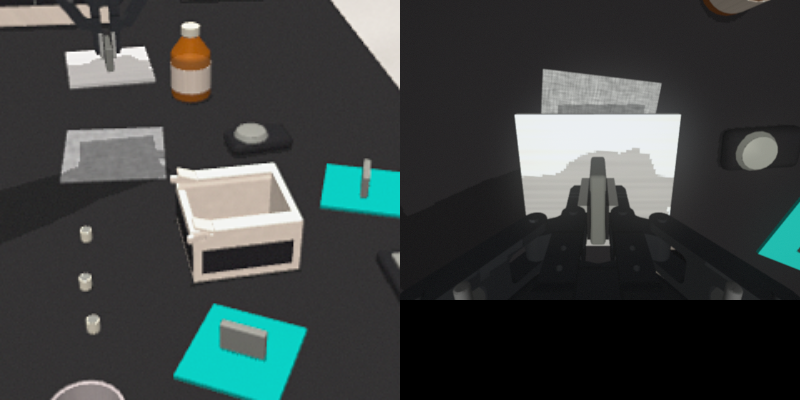

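Call:
step_arm --targets "-1 0 0 -0.08 0 0 0;-1 0 0 -0.16 0 0 0;-1 0 0 -0.23 0 0 0;-1 0 0 -0.26 0 0 0;-1 0 0 -0.27 0 0 0;-1 0 0 -0.275 0 0 0;-1 0 0 -0.275 0 0 0"

```text
clock: 4.55
eef_pos: [0.4906, 0.2495, 0.0181]
tool_rot: [0.685, 0.728, 0.001, 0.0]
ft_force: [0.1, 0.3, -1.7]
grip_width: 0.0087
grasp_force: 59.7
```

Call:
step_arm --targets "-1 0 0 -0.003 0 0 0;-1 0 0 -0.005 0 0 0;-1 0 0 -0.005 0 0 0"

```text
clock: 4.8
eef_pos: [0.4914, 0.2507, 0.0166]
tool_rot: [0.685, 0.729, 0.002, 0.001]
ft_force: [1.4, -1.8, 3.4]
grip_width: 0.0086
grasp_force: 60.4
```

Call:
step_arm --targets "0 0 0 0 0 0 0;0 0 0 0 0 0 0;0 0 0 0 0 0 0;0 0 0 0.08 0 0 0;0 0 0 0.16 0 0 0;0 0 0 0.24 0 0 0;1 0 0 0.3 0 0 0"

```text
clock: 5.38
eef_pos: [0.4901, 0.2507, 0.168]
tool_rot: [0.684, 0.729, 0.001, 0.0]
ft_force: [0.8, 0.5, -0.6]
grip_width: 0.0533
grasp_force: 0.0
```

Call:
step_arm --targets "1 -0.14 -0.5 0.17 0 0 -1;1 -0.14 -0.5 0.17 0 0 -1;1 -0.14 -0.5 0.17 0 0 -1;1 -0.14 -0.5 0.17 0 0 -1;1 -0.14 -0.5 0.17 0 0 -1;1 -0.14 -0.5 0.17 0 0 -1;1 -0.14 -0.5 0.17 0 0 -1;1 -0.14 -0.5 0.17 0 0 -1"

```text
clock: 6.05
eef_pos: [0.419, -0.003, 0.2518]
tool_rot: [0.913, 0.409, 0.001, 0.001]
ft_force: [1.3, -0.2, 0.7]
grip_width: 0.0854
grasp_force: 0.0
```

Call:
step_arm --targets "1 -0.16 -0.58 0 0 0 -1;1 -0.16 -0.58 0 0 0 -1;1 -0.16 -0.58 0 0 0 -1;1 -0.16 -0.58 0 0 0 -1;1 -0.16 -0.58 0 0 0 -1;1 -0.16 -0.58 0 0 0 -1;1 -0.16 -0.58 0 0 0 -1;1 -0.16 -0.58 0 0 0 -1;1 -0.16 -0.58 0 0 0 -1"

```text
clock: 6.8
eef_pos: [0.339, -0.2916, 0.2491]
tool_rot: [1.0, 0.029, -0.0, -0.0]
ft_force: [-0.1, -0.2, 0.2]
grip_width: 0.0854
grasp_force: 0.0
```

```bash
python3 - <<'E'
from h import *
o=bot.get_obs();print(o['clock'],o['eef_pos'],o['tool_rot'],o['joint_pos'].round(3) if hasattr(o['joint_pos'],'round') else o['joint_pos'])
D=bot.camera_info('side');d,_=snap('side','s3.png');S=bot.camera_info('scene');s,_=snap('scene','sc3.png');w,_=snap('wrist','w3.png')
def pre(x):return cv2.resize(x,(400,300))
cv2.imwrite('pics/v3.png',np.vstack([np.hstack([pre(d),pre(s)]),np.hstack([pre(w),cv2.resize(d[330:450,180:340],(400,300))])])[:,:,::-1])
E
```

```text
6.8 [ 0.33898052 -0.29162714  0.24907708] [ 9.99565917e-01  2.94584453e-02 -2.65177199e-04 -3.27444892e-04] [-0.711  0.129 -0.087  1.356  0.     2.372]
```

View pics/v3.png

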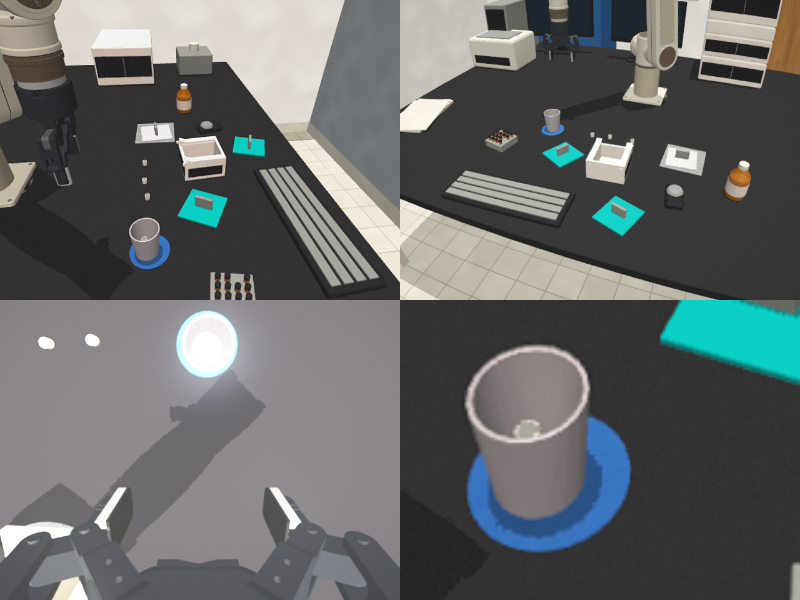

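```bash
python3 - <<'E'
from h import *
D=bot.camera_info('side')
P=plane(D,[(206.3,371),(255.7,368),(231.5,347.7),(231,387)],.078);print(P.round(4).tolist(), 'L-R',(P[0]+P[1])/2,'T-B',(P[2]+P[3])/2)
h=cv2.fitEllipse
W=bot.camera_info('wrist')
P=plane(W,[(331,17),(331,122),(283,70),(381,70)],.078);print(P.round(4).tolist(),P.mean(0))
E
```

```text
[[0.4204, -0.2982, 0.078], [0.4878, -0.303, 0.078], [0.4544, -0.2609, 0.078], [0.4541, -0.3297, 0.078]] L-R [ 0.45409593 -0.30057967  0.078     ] T-B [ 0.45423744 -0.29531114  0.078     ]
[[0.4904, -0.2905, 0.078], [0.4142, -0.2963, 0.078], [0.4511, -0.2553, 0.078], [0.456, -0.3329, 0.078]] [ 0.4529237  -0.29372865  0.078     ]
```

Call:
step_arm --targets "1 0.064 -0.02 -0.18 0.059 -0.998 0;1 0.064 -0.02 -0.18 0.059 -0.998 0;1 0.064 -0.02 -0.18 0.059 -0.998 0;1 0.064 -0.02 -0.18 0.059 -0.998 0;1 0.064 -0.02 -0.18 0.059 -0.998 0;1 0.064 -0.02 -0.18 0.059 -0.998 0;1 0.064 -0.02 -0.18 0.059 -0.998 0;1 0.064 -0.02 -0.18 0.059 -0.998 0"

```text
clock: 7.62
eef_pos: [0.3699, -0.2961, 0.1573]
tool_rot: [0.924, 0.028, 0.382, -0.013]
ft_force: [-0.5, 0.5, -0.5]
grip_width: 0.0854
grasp_force: 0.0
```

Call:
step_arm --targets "1 0 0 -0.115 0.02 -0.333 0;1 0 0 -0.115 0.02 -0.333 0;1 0 0 -0.115 0.02 -0.333 0;1 0 0 -0.115 0.02 -0.333 0;1 0 0 -0.115 0.02 -0.333 0"

```text
clock: 8.03
eef_pos: [0.3718, -0.2983, 0.1006]
tool_rot: [0.867, 0.026, 0.498, -0.017]
ft_force: [0.9, -0.7, -0.3]
grip_width: 0.0855
grasp_force: 0.0
```

```bash
python3 - <<'E'
from h import *
from scipy.spatial.transform import Rotation as R
o=bot.get_obs();print(o['clock'],o['eef_pos'],np.round(o['joint_pos'],3));print(R.from_quat(o['tool_rot']).as_matrix().round(3))
d,_=snap('side','s4.png');w,_=snap('wrist','w4.png')
cv2.imwrite('pics/v4.png',np.hstack([cv2.resize(d[240:480,100:420],(400,300)),cv2.resize(w,(400,300))])[:,:,::-1])
E
```

```text
8.0333 [ 0.37184253 -0.29826238  0.10060957] [-1.234  0.309 -0.913 -0.084  0.983  2.08 ]
[[ 0.503  0.062  0.862]
 [ 0.029 -0.998  0.055]
 [ 0.864 -0.003 -0.503]]
```

View pics/v4.png

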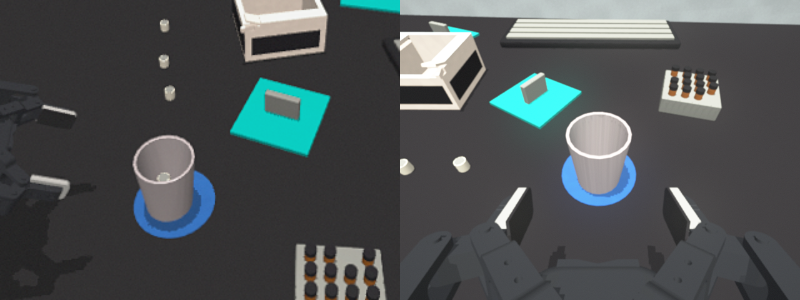

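The cup is centred between the fingers: cup column 199, finger midpoint 198. I'll advance and grip.

Call:
step_arm --targets "1 0.06 0.004 -0.035 0 0 0;1 0.11 0.007 -0.064 0 0 0;1 0.16 0.01 -0.093 0 0 0;1 0.19 0.012 -0.11 0 0 0;1 0.207 0.013 -0.12 0 0 0;1 0.207 0.013 -0.12 0 0 0"

```text
clock: 8.63
eef_pos: [0.4785, -0.2935, 0.0442]
tool_rot: [0.865, 0.03, 0.501, -0.013]
ft_force: [-0.0, -0.1, 0.4]
grip_width: 0.0853
grasp_force: 0.0
```

Call:
step_arm --targets "-1 0 0 0 0 0 0;-1 0 0 0 0 0 0;-1 0 0 0 0 0 0;-1 0 0 0 0 0 0;-1 0 0 0 0 0 0"

```text
clock: 9.05
eef_pos: [0.4755, -0.2939, 0.0446]
tool_rot: [0.865, 0.028, 0.501, -0.013]
ft_force: [0.3, 0.9, 6.7]
grip_width: 0.0632
grasp_force: 63.9
```

```bash
python3 - <<'E'
from h import *
o=bot.get_obs();print(o['clock'],o['eef_pos'],np.round(o['joint_pos'],3),o['grip_width'])
d,_=snap('side','s5.png');w,_=snap('wrist','w5.png')
cv2.imwrite('pics/v5.png',np.hstack([cv2.resize(d[240:480,100:420],(400,300)),cv2.resize(w,(400,300))])[:,:,::-1])
E
```

```text
9.05 [ 0.47546671 -0.29391542  0.04456078] [-0.969  0.557 -0.915 -0.636  0.837  2.447] 0.06320919421527552
```

View pics/v5.png

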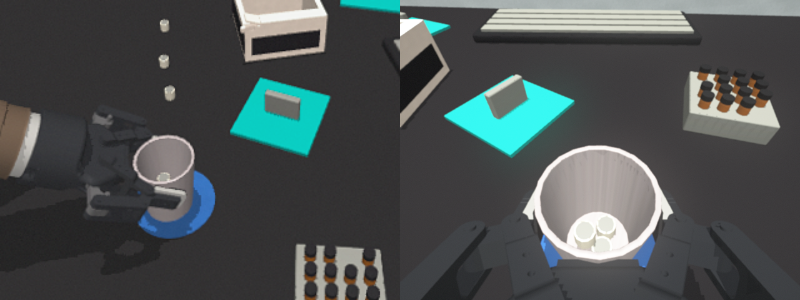

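The grip holds at 63 mm, with cans visible in the cup. I'll lift it and work out the pour pose.

Call:
step_arm --targets "-1 0 0 0.06 0 0 0;-1 0 0 0.13 0 0 0;-1 0 0 0.2 0 0 0;-1 0 0 0.28 0 0 0;-1 0 0 0.34 0 0 0;-1 0 0 0.34 0 0 0"

```text
clock: 9.65
eef_pos: [0.4762, -0.2963, 0.2206]
tool_rot: [0.864, 0.029, 0.503, -0.009]
ft_force: [0.4, -1.3, -1.6]
grip_width: 0.0636
grasp_force: 66.5
```

```bash
cat > pour.py <<'E'
from h import *
from scipy.spatial.transform import Rotation as R
az0=np.radians(3.4)
def ori(az,b,phi):  # degrees
    a,b,p=np.radians([az,b,phi]); tz=np.array([np.cos(b)*np.cos(a),np.cos(b)*np.sin(a),-np.sin(b)]); ty=np.array([np.sin(a),-np.cos(a),0]); tx=np.cross(ty,tz)
    return R.from_rotvec(-p*tz)*R.from_matrix(np.c_[tx,ty,tz])
R0=ori(3.4,30,0); ct=R0.inv().apply([0,0,1]); gt=np.array([0,0,-.025])  # grip axis point from TCP in tool frame
def cup(Rt,h=.053):
    ax=Rt.apply(ct); g=Rt.apply(gt); rim=g+ax*(.078-h); foot=g-ax*h
    dn=np.array([0,0,-1])+ax*ax[2]; dn/=np.linalg.norm(dn); return ax,rim,rim+.034*dn,foot
E
python3 - <<'E'
from pour import *
y=np.radians(3.6);C=np.array([.6345,.0151]);Rc=np.array([[np.cos(y),-np.sin(y)],[np.sin(y),np.cos(y)]])
for phi in(0,60,100,125,150):
    Rt=ori(18.4,0,phi);ax,rim,low,foot=cup(Rt);print(phi,ax.round(2),'rim',rim.round(3),'low',low.round(3),'foot',foot.round(3), 'el',np.degrees(np.arcsin(ax[2])).round())
Rf=ori(18.4,0,150);low=cup(Rf)[2]; t=np.r_[C+Rc@[.02,-.025],.088]-low;print('TCP pour',t)
s=[ori(3.4,30,0),ori(18.4,0,0),ori(18.4,0,50),ori(18.4,0,95),ori(18.4,0,125),ori(18.4,0,150)]
for a,b in zip(s,s[1:]): print(((b*a.inv()).as_rotvec()/(np.pi/4)).round(3))
o=bot.get_obs();print(o['eef_pos'],o['ft_force'],np.round(o['joint_pos'],2))
E
```

```text
0 [-0.47 -0.16  0.87] rim [-0.036 -0.012  0.022] low [-0.064 -0.021  0.005] foot [ 0.001  0.    -0.046] el 60.0
60 [-0.71  0.55  0.43] rim [-0.042  0.006  0.011] low [-0.053  0.015 -0.02 ] foot [ 0.014 -0.037 -0.023] el 26.0
100 [-0.74  0.65 -0.15] rim [-0.042  0.008 -0.004] low [-0.038  0.005 -0.037] foot [ 0.016 -0.042  0.008] el -9.0
125 [-0.7   0.52 -0.5 ] rim [-0.041  0.005 -0.012] low [-0.028 -0.005 -0.042] foot [ 0.013 -0.035  0.026] el -30.0
150 [-0.61  0.25 -0.75] rim [-0.039 -0.002 -0.019] low [-0.015 -0.011 -0.041] foot [ 0.009 -0.021  0.04 ] el -49.0
TCP pour [0.6714701  0.00272581 0.12923889]
[ 0.126 -0.656  0.326]
[-1.054 -0.351 -0.   ]
[-0.949 -0.316 -0.   ]
[-0.633 -0.21  -0.   ]
[-0.527 -0.175  0.   ]
[ 0.47622835 -0.29627764  0.22061023] [ 0.4197295  -1.32811964 -1.57887573] [-0.97  0.08 -0.76 -0.02  0.83  2.45]
```

Call:
step_arm --targets "-1 0.419 0.587 0 0.126 -0.656 0.326;-1 0.419 0.587 0 0.126 -0.656 0.326;-1 0.419 0.587 0 0.126 -0.656 0.326;-1 0.419 0.587 0 0.126 -0.656 0.326;-1 0.419 0.587 0 0.126 -0.656 0.326;-1 0.419 0.587 0 0.126 -0.656 0.326;-1 0.419 0.587 0 0.126 -0.656 0.326;-1 0.419 0.587 0 0.126 -0.656 0.326;-1 0.419 0.587 0 0.126 -0.656 0.326;-1 0.419 0.587 0 0.126 -0.656 0.326"

```text
clock: 10.48
eef_pos: [0.6229, -0.1072, 0.2063]
tool_rot: [0.699, 0.111, 0.698, -0.111]
ft_force: [1.8, -0.5, -2.6]
grip_width: 0.0631
grasp_force: 66.5
```

Call:
step_arm --targets "-1 0 0 0 -0.105 -0.035 0;-1 0 0 0 -0.21 -0.07 0;-1 0 0 -0.03 -0.315 -0.105 0;-1 0 0 -0.06 -0.42 -0.14 0;-1 0 0 -0.09 -0.53 -0.176 0;-1 0 0 -0.11 -0.64 -0.21 0;-1 0 0 -0.128 -0.74 -0.246 0;-1 0 0 -0.128 -0.843 -0.281 0;-1 0 0 -0.128 -0.843 -0.281 0"

```text
clock: 11.23
eef_pos: [0.6222, -0.1052, 0.144]
tool_rot: [0.618, 0.345, 0.693, 0.134]
ft_force: [0.2, -0.1, -0.7]
grip_width: 0.0631
grasp_force: 66.8
```

```bash
python3 - <<'E'
from pour import *
o=bot.get_obs();print(o['clock'],o['eef_pos'],o['ft_force'],np.round(o['joint_pos'],2))
Q=R.from_quat(o['tool_rot']);print('err deg',np.degrees((Q*ori(18.4,0,40).inv()).as_rotvec()).round(1)); print([v.round(3) for v in cup(Q)])
E
```

```text
11.2333 [ 0.6222376  -0.10522669  0.14404414] [ 0.16099824 -0.13468908 -0.65304219] [-0.54  0.97 -0.93 -1.9   0.86  2.44]
err deg [-0.1  0.1 -0.1]
[array([-0.648,  0.373,  0.664]), array([-0.04 ,  0.001,  0.017]), array([-0.059,  0.013, -0.009]), array([ 0.011, -0.028, -0.035])]
```

The arm stopped short, probably because a joint hit its speed cap. I'll continue towards the pour position.

Call:
step_arm --targets "-1 0.126 0.21 0.03 0 0 0;-1 0.126 0.21 0.03 0 0 0;-1 0.126 0.21 0.03 0 0 0;-1 0.126 0.21 0.03 0 0 0;-1 0.126 0.21 0.03 0 0 0;-1 0.126 0.21 0.03 0 0 0"

```text
clock: 11.73
eef_pos: [0.6854, 0.0008, 0.1609]
tool_rot: [0.617, 0.346, 0.694, 0.133]
ft_force: [-0.3, -0.3, -1.8]
grip_width: 0.0635
grasp_force: 66.8
```

```bash
python3 - <<'E'
from pour import *
o=bot.get_obs();print(o['clock'],o['eef_pos'],o['ft_force'],np.round(o['joint_pos'],2))
Q=R.from_quat(o['tool_rot']);print('err deg',np.degrees((Q*ori(18.4,0,40).inv()).as_rotvec()).round(1))
E
```

```text
11.7333 [0.68541689 0.00075023 0.16087664] [-0.34642185 -0.31011816 -1.75318034] [-0.23  0.91 -0.89 -1.8   0.56  2.44]
err deg [-0.1  0.   0. ]
```

Call:
step_arm --targets "-1 0 0 -0.01 -0.12 -0.04 0;-1 0 0 -0.02 -0.25 -0.083 0;-1 0 0 -0.02 -0.37 -0.123 0;-1 0 0 -0.02 -0.5 -0.167 0;-1 0 0 -0.02 -0.62 -0.207 0;-1 0 0 -0.02 -0.74 -0.246 0;-1 0 0 -0.02 -0.843 -0.281 0;-1 0 0 -0.02 -0.843 -0.281 0"

```text
clock: 12.4
eef_pos: [0.6852, -0.0023, 0.1503]
tool_rot: [0.463, 0.535, 0.606, 0.364]
ft_force: [0.1, 0.5, -2.5]
grip_width: 0.0629
grasp_force: 66.8
```

Call:
step_arm --targets "-1 0 0 0 -0.09 -0.03 0;-1 0 0 0 -0.18 -0.06 0;-1 0 0 0 -0.27 -0.09 0;-1 0 0 0 -0.36 -0.12 0;-1 0 0 0 -0.45 -0.15 0;-1 0 0 0 -0.54 -0.18 0;-1 0 0 0 -0.63 -0.21 0;-1 0 0 0 -0.72 -0.24 0;-1 0 0 0 -0.81 -0.27 0;-1 0 0 0 -0.843 -0.281 0"

```text
clock: 13.23
eef_pos: [0.6853, -0.0015, 0.1504]
tool_rot: [0.251, 0.661, 0.446, 0.549]
ft_force: [-0.8, -0.7, -1.5]
grip_width: 0.0633
grasp_force: 66.8
```

Call:
step_arm --targets "-1 0 0 0 -0.09 -0.03 0;-1 0 0 0 -0.18 -0.06 0;-1 0 0 0 -0.27 -0.09 0;-1 0 0 0 -0.36 -0.12 0;-1 0 0 0 -0.45 -0.15 0;-1 0 0 0 -0.54 -0.18 0;-1 0 0 0 -0.63 -0.21 0;-1 0 0 0 -0.72 -0.24 0;-1 0 0 0 -0.74 -0.246 0;-1 0 0 0 -0.74 -0.246 0"

```text
clock: 14.07
eef_pos: [0.6855, -0.0011, 0.1508]
tool_rot: [0.041, 0.706, 0.26, 0.657]
ft_force: [-0.6, 0.1, -0.9]
grip_width: 0.0632
grasp_force: 66.7
```

```bash
python3 - <<'E'
from h import *
o=bot.get_obs();print(o['clock'],o['eef_pos'],o['ft_force'],np.round(o['joint_pos'],2),o['grip_width'])
d,_=snap('side','s6.png');s,_=snap('scene','sc6.png')
cv2.imwrite('pics/v6.png',np.hstack([cv2.resize(d[150:330,180:420],(400,300)),cv2.resize(s[150:330,230:470],(400,300))])[:,:,::-1])
E
```

```text
14.0667 [ 0.6855014  -0.00109069  0.15076503] [-0.56478468  0.0865588  -0.94356605] [-0.24  0.94 -0.89 -1.83  0.56  0.43] 0.06323070019007555
```

View pics/v6.png

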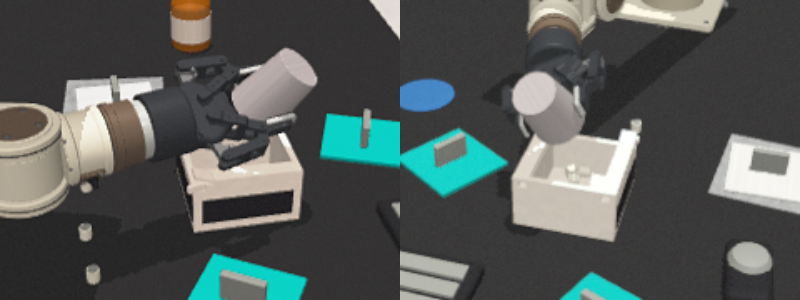

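Several cans are visible in the chamber. I'll tip the cup a little further, lift it, then roll back and look inside.

Call:
step_arm --targets "-1 0 0 0.02 -0.15 -0.05 0;-1 0 0 0 -0.15 -0.05 0;-1 0 0 0.02 -0.21 -0.07 0;-1 0 0 0 -0.21 -0.07 0;-1 0 0 0.02 -0.21 -0.07 0;-1 0 0 0.09 -0.21 -0.07 0;-1 0 0 0.16 -0.21 -0.07 0;-1 0 0 0.2 -0.21 -0.07 0"

```text
clock: 14.83
eef_pos: [0.6856, 0.0001, 0.2528]
tool_rot: [-0.022, 0.706, 0.203, 0.678]
ft_force: [0.8, -0.3, -1.1]
grip_width: 0.0632
grasp_force: 66.8
```

Call:
step_arm --targets "-1 0 0 0 0.87 0.29 0;-1 0 0 0 0.87 0.29 0;-1 0 0 0 0.87 0.29 0;-1 0 0 0 0.87 0.29 0;-1 0 0 0 0.87 0.29 0;-1 0 0 0 0.87 0.29 0;-1 0 0 0 0.87 0.29 0"

```text
clock: 15.42
eef_pos: [0.6855, 0.0002, 0.2508]
tool_rot: [0.229, 0.669, 0.429, 0.562]
ft_force: [-0.5, 0.5, -1.8]
grip_width: 0.0631
grasp_force: 66.7
```

Call:
step_arm --targets "-1 0 0 0 0.87 0.29 0;-1 0 0 0 0.87 0.29 0;-1 0 0 0 0.87 0.29 0;-1 0 0 0 0.87 0.29 0;-1 0 0 0 0.87 0.29 0;-1 0 0 0 0.87 0.29 0;-1 0 0 0 0.87 0.29 0"

```text
clock: 16.0
eef_pos: [0.6855, 0.0003, 0.2508]
tool_rot: [0.449, 0.546, 0.599, 0.376]
ft_force: [0.0, 0.6, -0.9]
grip_width: 0.0633
grasp_force: 66.7
```

Call:
step_arm --targets "-1 -0.05 -0.1 0 0.87 0.29 0;-1 -0.1 -0.2 0 0.87 0.29 0;-1 -0.1 -0.2 0 0.87 0.29 0;-1 -0.1 -0.2 0 0.87 0.29 0;-1 -0.1 -0.2 0 0.87 0.29 0;-1 -0.1 -0.2 0 0.87 0.29 0;-1 -0.1 -0.2 0 0.87 0.29 0"

```text
clock: 16.58
eef_pos: [0.6355, -0.1003, 0.251]
tool_rot: [0.613, 0.353, 0.693, 0.142]
ft_force: [0.3, -0.2, -1.5]
grip_width: 0.0632
grasp_force: 66.8
```

Call:
step_arm --targets "-1 -0.05 -0.1 0 0.87 0.29 0;-1 -0.1 -0.2 0 0.87 0.29 0;-1 -0.1 -0.2 0 0.87 0.29 0;-1 -0.1 -0.2 0 0.87 0.29 0;-1 -0.1 -0.2 0 0.87 0.29 0;-1 -0.1 -0.2 0 0.87 0.29 0;-1 -0.1 -0.2 0 0.87 0.29 0;-1 -0.1 -0.2 0 0.87 0.29 0"

```text
clock: 17.25
eef_pos: [0.5857, -0.1995, 0.251]
tool_rot: [0.698, 0.116, 0.698, -0.111]
ft_force: [0.5, -0.7, -1.8]
grip_width: 0.0634
grasp_force: 66.8
```

```bash
python3 - <<'E'
from pour import *
o=bot.get_obs();print(o['clock'],o['eef_pos'],o['ft_force'],np.round(o['joint_pos'],2),o['grip_width'])
Q=R.from_quat(o['tool_rot']);print('err deg',np.degrees((Q*ori(18.4,0,0).inv()).as_rotvec()).round(1));print(((ori(3.4,30,0)*Q.inv()).as_rotvec()/(np.pi/4)).round(3))
d,_=snap('side','s7.png');s,_=snap('scene','sc7.png');w,_=snap('wrist','w7.png')
p=lambda x:cv2.resize(x,(400,300))
cv2.imwrite('pics/v7.png',np.vstack([np.hstack([p(d[150:330,180:420]),p(s[195:315,270:430])]),np.hstack([p(w),p(d)])])[:,:,::-1])
E
```

```text
17.25 [ 0.58571689 -0.19951164  0.25101253] [ 0.50262845 -0.6551694  -1.75589088] [-0.78  0.62 -0.89 -1.51  1.1   3.13] 0.06338688169788972
err deg [-0.4 -0.1  0. ]
[-0.118  0.658 -0.329]
```

View pics/v7.png

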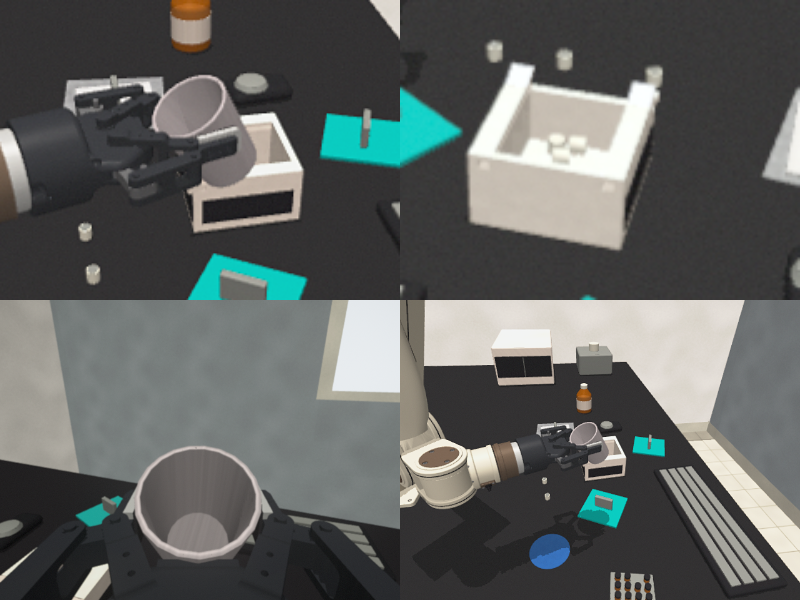

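The wrist view shows the cup empty. In the scene view at least 4 cans lie in the chamber. The mat is clear, so I'll return the cup to it.

Call:
step_arm --targets "-1 -0.208 -0.187 -0.1 -0.118 0.658 -0.329;-1 -0.208 -0.187 -0.1 -0.118 0.658 -0.329;-1 -0.208 -0.187 -0.1 -0.118 0.658 -0.329;-1 -0.208 -0.187 -0.1 -0.118 0.658 -0.329;-1 -0.208 -0.187 -0.1 -0.118 0.658 -0.329;-1 -0.208 -0.187 -0.1 -0.118 0.658 -0.329;-1 -0.208 -0.187 -0.1 -0.118 0.658 -0.329;-1 -0.208 -0.187 -0.1 -0.118 0.658 -0.329;-1 -0.208 -0.187 -0.1 -0.118 0.658 -0.329"

```text
clock: 18.15
eef_pos: [0.4818, -0.2932, 0.2041]
tool_rot: [0.866, 0.025, 0.5, -0.014]
ft_force: [1.1, -0.5, -0.2]
grip_width: 0.0634
grasp_force: 66.8
```

```bash
python3 - <<'E'
from pour import *
o=bot.get_obs();print(o['clock'],o['eef_pos'],o['ft_force'],np.round(o['joint_pos'],2),o['grip_width'])
Q=R.from_quat(o['tool_rot']);print('err',((ori(3.4,30,0)*Q.inv()).as_rotvec()/(np.pi/4)).round(3))
print('shift to place/0.5',((np.array([.4815,-.2935,.050])-o['eef_pos'])/.5).round(3), 'cup ax',cup(Q)[0].round(3))
E
```

```text
18.15 [ 0.48183144 -0.29317365  0.20410702] [ 1.08574255 -0.45778581 -0.21247878] [-0.95  0.12 -0.78 -0.07  0.82  2.47] 0.06340327919573693
err [0.001 0.    0.003]
shift to place/0.5 [-0.001 -0.001 -0.308] cup ax [-0.     0.001  1.   ]
```

Call:
step_arm --targets "-1 0 0 -0.08 0 0 0;-1 0 0 -0.16 0 0 0;-1 0 0 -0.23 0 0 0;-1 0 0 -0.28 0 0 0;-1 0 0 -0.3 0 0 0;-1 0 0 -0.308 0 0 0;-1 0 0 -0.308 0 0 0"

```text
clock: 18.73
eef_pos: [0.4817, -0.2919, 0.0458]
tool_rot: [0.865, 0.024, 0.5, -0.017]
ft_force: [-0.7, -0.1, -1.0]
grip_width: 0.0633
grasp_force: 66.8
```

Call:
step_arm --targets "-1 0 0 -0.004 0 0 0;-1 0 0 -0.008 0 0 0;-1 0 0 -0.008 0 0 0"

```text
clock: 18.98
eef_pos: [0.4825, -0.2934, 0.0446]
tool_rot: [0.865, 0.025, 0.501, -0.015]
ft_force: [-0.8, 0.4, 3.1]
grip_width: 0.0632
grasp_force: 66.8
```

Call:
step_arm --targets "1 0 0 0 0 0 0;1 0 0 0 0 0 0;1 0 0 0 0 0 0;1 0 0 0 0 0 0;1 -0.04 -0.0025 0.023 0 0 0;1 -0.09 -0.0055 0.052 0 0 0;1 -0.15 -0.009 0.087 0 0 0;1 -0.21 -0.013 0.121 0 0 0;1 -0.225 -0.014 0.13 0 0 0"

```text
clock: 19.73
eef_pos: [0.3671, -0.3005, 0.1096]
tool_rot: [0.866, 0.022, 0.5, -0.015]
ft_force: [-0.1, -0.3, -1.1]
grip_width: 0.0855
grasp_force: 0.0
```

```bash
python3 - <<'E'
from pour import *
o=bot.get_obs();print(o['clock'],o['eef_pos'],o['ft_force'],np.round(o['joint_pos'],2))
d,_=snap('side','s8.png');s,_=snap('scene','sc8.png')
p=lambda x:cv2.resize(x,(400,300))
cv2.imwrite('pics/v8.png',np.hstack([p(d[190:430,140:460]),p(s[165:315,220:420])])[:,:,::-1])
S=bot.camera_info('scene');D=bot.camera_info('side')
for nm,im,i in(('scene',s,S),('side',d,D)):
    m=cv2.inRange(cv2.cvtColor(im,cv2.COLOR_RGB2HSV),(0,0,120),(180,70,255))
    n,l,st,c=cv2.connectedComponentsWithStats(m)
    for k in range(1,n):
        if 15<st[k][4]<120:
            P=plane(i,[c[k]],.0075)[0]
            if .3<P[0]<.56 and abs(P[1])<.25: print(nm,c[k].round(1),P.round(4))
    m=cv2.inRange(cv2.cvtColor(im,cv2.COLOR_RGB2HSV),(100,120,80),(125,255,255)); m[:150]=0
    h=plane(i,cv2.convexHull(cv2.findNonZero(m)).reshape(-1,2),.001); print('mat',cv2.minEnclosingCircle(h[:,:2].astype(np.float32)))
E
```

```text
19.7333 [ 0.36713672 -0.30047457  0.10964476] [-0.11776106 -0.2941933  -1.13637265] [-1.25  0.28 -0.91 -0.05  0.99  2.07]
scene [307.5 215. ] [ 0.4551 -0.1181  0.0075]
scene [335.5 218.5] [ 0.4473 -0.046   0.0075]
mat ((0.46135520935058594, -0.29534968733787537), 0.04932419955730438)
side [231.1 259.8] [0.4467 0.0489 0.0075]
side [230.8 288.7] [ 0.4462 -0.0448  0.0075]
side [235.5 314. ] [ 0.455  -0.1167  0.0075]
mat ((0.45961427688598633, -0.2952166795730591), 0.048839788883924484)
```

View pics/v8.png

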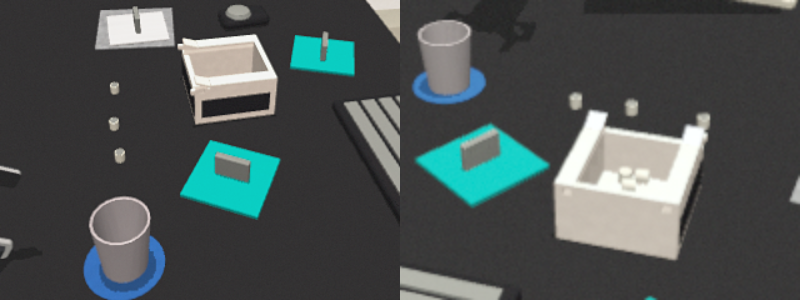

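The cup is upright and centred on the mat. The three loose cans are A (0.455,-0.118), B (0.447,-0.045) and C (0.447,0.049). Next I'll turn the tool back to pointing down.

Call:
step_arm --targets "0 0 0 0.08 0 0 0;0 0 0 0.16 0 0 0;0 0 0 0.24 -0.059 0.998 0;0 0 0 0.24 -0.059 0.998 0;0 0 0 0.24 -0.059 0.998 0;0 0 0 0.24 -0.059 0.998 0;0 0 0 0.24 -0.059 0.998 0;0 0 0 0.24 -0.059 0.998 0;0 0 0 0.24 -0.059 0.998 0;0 0 0 0.24 -0.059 0.998 0"

```text
clock: 20.67
eef_pos: [0.3737, -0.3003, 0.2286]
tool_rot: [0.991, 0.03, 0.131, -0.003]
ft_force: [0.5, 0.4, 0.1]
grip_width: 0.0426
grasp_force: 0.0
```

```bash
cat >> h.py <<'E'
from scipy.spatial.transform import Rotation as R
def down(yaw): # tool y at yaw deg, tool z down
    a=np.radians(yaw); ty=[np.cos(a),np.sin(a),0]; tz=[0,0,-1]; return R.from_matrix(np.c_[np.cross(ty,tz),ty,tz])
def to(p,yaw,q=None):
    o=bot.get_obs(); Q=R.from_quat(o['tool_rot']) if q is None else q
    print(round(o['clock'],2),np.round(o['eef_pos'],4),'shift',((np.array(p)-o['eef_pos'])/.5).round(3),'rot',((down(yaw)*Q.inv()).as_rotvec()/(np.pi/4)).round(3),np.round(o['joint_pos'],2))
E
python3 -c "
from h import *
to([.42,-.2,.2],-43); to([.455,-.1175,.10],2,down(-43))"
```

```text
20.67 [ 0.3737 -0.3003  0.2286] shift [ 0.093  0.201 -0.057] rot [-0.144  0.311  0.962] [-0.8   0.06 -0.25  1.09  0.2   2.3 ]
20.67 [ 0.3737 -0.3003  0.2286] shift [ 0.163  0.366 -0.257] rot [0. 0. 1.] [-0.8   0.06 -0.25  1.09  0.2   2.3 ]
```

Call:
step_arm --targets "0 0.093 0.201 -0.057 -0.144 0.311 0.962;0 0.093 0.201 -0.057 -0.144 0.311 0.962;0 0.093 0.201 -0.057 -0.144 0.311 0.962;0 0.093 0.201 -0.057 -0.144 0.311 0.962;0 0.093 0.201 -0.057 -0.144 0.311 0.962;0 0.093 0.201 -0.057 -0.144 0.311 0.962;0 0.093 0.201 -0.057 -0.144 0.311 0.962;0 0.093 0.201 -0.057 -0.144 0.311 0.962"

```text
clock: 21.33
eef_pos: [0.4164, -0.1988, 0.1976]
tool_rot: [0.918, 0.397, -0.0, -0.001]
ft_force: [-0.3, -0.3, -0.1]
grip_width: 0.0426
grasp_force: 0.0
```

Call:
step_arm --targets "0 0.07 0.165 -0.2 0 0 1;0 0.07 0.165 -0.2 0 0 1;0 0.07 0.165 -0.2 0 0 1;0 0.07 0.165 -0.2 0 0 1;0 0.07 0.165 -0.2 0 0 1;0 0.07 0.165 -0.2 0 0 1;0 0.07 0.165 -0.2 0 0 1;0 0.07 0.165 -0.2 0 0 1"

```text
clock: 22.0
eef_pos: [0.45, -0.1168, 0.0984]
tool_rot: [0.697, 0.717, -0.0, -0.001]
ft_force: [0.0, 0.3, -0.2]
grip_width: 0.0428
grasp_force: 0.0
```

```bash
python3 - <<'E'
from h import *
to([.455,-.1175,.003],2)
w,i=snap('wrist','w9.png')
m=cv2.inRange(cv2.cvtColor(w,cv2.COLOR_RGB2HSV),(0,0,120),(180,70,255));n,l,st,c=cv2.connectedComponentsWithStats(m)
for k in range(1,n):
    if 60<st[k][4]<3000: print(c[k].round(0),st[k].tolist(),plane(i,[c[k]],.0075)[0].round(4))
E
```

```text
22.0 [ 0.45   -0.1168  0.0984] shift [ 0.01  -0.001 -0.191] rot [-0.    -0.001  0.009] [-0.25  0.28 -0.31  0.98  0.    1.29]
[315. 130.] [302, 117, 27, 27, 553] [ 0.4467 -0.047   0.0075]
[325. 240.] [314, 227, 23, 28, 503] [ 0.4552 -0.119   0.0075]
[246. 315.] [233, 288, 27, 56, 627] [ 0.3997 -0.1781  0.0075]
[387. 315.] [373, 288, 28, 56, 632] [ 0.5022 -0.1751  0.0075]
[554. 341.] [511, 303, 81, 65, 1203] [ 0.6291 -0.1935  0.0075]
```

Call:
step_arm --targets "0 0.01 -0.002 -0.08 0 0 0;0 0.01 -0.002 -0.15 0 0 0;0 0.01 -0.002 -0.185 0 0 0;0 0.01 -0.002 -0.19 0 0 0;-1 0.01 -0.002 -0.19 0 0 0;-1 0.01 -0.002 -0.19 0 0 0;-1 0.01 -0.002 -0.19 0 0 0;-1 0.01 -0.002 -0.19 0 0 0;-1 0.01 -0.002 -0.19 0 0 0"

```text
clock: 22.8
eef_pos: [0.457, -0.1184, 0.0058]
tool_rot: [0.697, 0.717, 0.0, 0.001]
ft_force: [-0.4, 0.3, 2.1]
grip_width: 0.0117
grasp_force: 58.8
```

Call:
step_arm --targets "-1 0 0 0.04 0 0 0;-1 0 0 0.1 0 0 0;-1 0 0 0.17 0 0 0;-1 0 0 0.23 0 0 0;-1 0 0 0.23 0 0 0"

```text
clock: 23.22
eef_pos: [0.4604, -0.1193, 0.1263]
tool_rot: [0.697, 0.717, 0.003, 0.006]
ft_force: [1.1, -0.6, 0.3]
grip_width: 0.0113
grasp_force: 58.7
```

```bash
python3 - <<'E'
from h import *
to([.6345+.012,.015,.13],3.6); print(bot.get_obs()['grip_width'])
w,_=snap('wrist','w10.png');d,i=snap('side','s10.png')
u=proj(i,[bot.get_obs()['eef_pos']])[0].astype(int);print(u)
c=d[max(u[1]-45,0):u[1]+45,u[0]-60:u[0]+60]
cv2.imwrite('pics/v10.png',np.hstack([cv2.resize(w[150:450,120:520],(400,300)),cv2.resize(c,(400,300))])[:,:,::-1])
E
```

```text
23.22 [ 0.4604 -0.1193  0.1263] shift [0.372 0.269 0.007] rot [0.005 0.015 0.043] [-0.25  0.26 -0.26  1.04 -0.    1.29]
0.011256437820429937
[231 264]
```

View pics/v10.png

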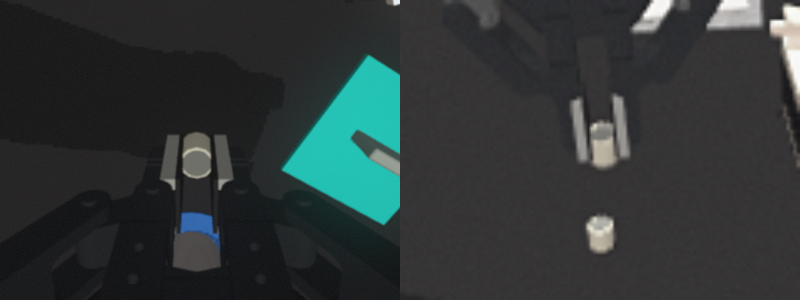

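The can is held at the fingertips. I'll drop it in the chamber and pick can B.

Call:
step_arm --targets "-1 0.1 0.09 0.01 0 0 0;-1 0.2 0.19 0.01 0 0 0;-1 0.328 0.308 0.01 0 0 0;-1 0.328 0.308 0.01 0 0 0;-1 0.328 0.308 0.01 0 0 0;-1 0.328 0.308 0.01 0 0 0;-1 0.328 0.308 -0.06 0 0 0;-1 0.328 0.308 -0.125 0 0 0;-1 0.328 0.308 -0.14 0 0 0;-1 0.328 0.308 -0.14 0 0 0"

```text
clock: 24.15
eef_pos: [0.6154, 0.0358, 0.0446]
tool_rot: [0.697, 0.717, -0.005, -0.004]
ft_force: [0.2, 0.4, -0.3]
grip_width: 0.011
grasp_force: 58.8
```

Call:
step_arm --targets "-0.3 0 0 0 0 0 0;-0.3 0 0 0 0 0 0;-0.3 0 0 0 0 0 0;-0.3 0 0 0.08 0 0 0;-0.3 0 0 0.15 0 0 0;0 -0.09 -0.04 0.15 0 0 0;0 -0.18 -0.08 0.13 0 0 0;0 -0.27 -0.12 0.11 0 0 0;0 -0.356 -0.162 0.09 0 0 0;0 -0.356 -0.162 0.09 0 0 0"

```text
clock: 24.98
eef_pos: [0.4393, -0.0461, 0.0956]
tool_rot: [0.697, 0.717, -0.0, 0.001]
ft_force: [-0.1, -0.2, 0.2]
grip_width: 0.0426
grasp_force: 0.0
```

```bash
cat > can.py <<'E'
from h import *
import sys
to([float(sys.argv[1]),float(sys.argv[2]),.0035],2)
w,i=snap('wrist',sys.argv[3])
m=cv2.inRange(cv2.cvtColor(w,cv2.COLOR_RGB2HSV),(0,0,120),(180,70,255));n,l,st,c=cv2.connectedComponentsWithStats(m)
for k in range(1,n):
    P=plane(i,[c[k]],.0075)[0]
    if 60<st[k][4]<3000 and P[0]<.56: print(c[k].round(0),st[k].tolist(),P.round(4))
E
python3 can.py .4467 -.046 w11.png
```

```text
24.98 [ 0.4393 -0.0461  0.0956] shift [ 0.015  0.    -0.184] rot [0.002 0.001 0.008] [-0.1   0.24 -0.38  0.95 -0.    1.44]
[334.  92.] [320, 78, 29, 29, 656] [0.4466 0.0458 0.0075]
[326. 241.] [315, 228, 25, 27, 508] [ 0.4457 -0.0479  0.0075]
[242. 336.] [233, 332, 15, 12, 105] [ 0.3865 -0.1238  0.0075]
[391. 336.] [386, 332, 15, 12, 104] [ 0.4956 -0.1207  0.0075]
```

Call:
step_arm --targets "0 0.014 -0.001 -0.08 0 0 0;0 0.014 -0.001 -0.15 0 0 0;0 0.014 -0.001 -0.18 0 0 0;0 0.014 -0.001 -0.184 0 0 0;-1 0.014 -0.001 -0.184 0 0 0;-1 0.014 -0.001 -0.184 0 0 0;-1 0.014 -0.001 -0.184 0 0 0;-1 0.014 -0.001 -0.184 0 0 0;-1 0.014 -0.001 -0.184 0 0 0"

```text
clock: 25.78
eef_pos: [0.4508, -0.0458, 0.0044]
tool_rot: [0.697, 0.717, 0.001, 0.002]
ft_force: [0.5, 0.3, 7.4]
grip_width: 0.0117
grasp_force: 58.8
```

Call:
step_arm --targets "-1 0 0 0.07 0 0 0;-1 0 0 0.15 0 0 0;-1 0 0 0.23 0 0 0;-1 0.07 0.02 0.25 0 0 0;-1 0.14 0.04 0.25 0 0 0;-1 0.22 0.06 0.25 0 0 0;-1 0.3 0.075 0.25 0 0 0;-1 0.364 0.084 0.25 0 0 0;-1 0.364 0.084 0.25 0 0 0;-1 0.364 0.084 0.25 0 0 0"

```text
clock: 26.62
eef_pos: [0.6319, -0.0031, 0.1268]
tool_rot: [0.696, 0.718, -0.001, -0.0]
ft_force: [-0.7, -0.5, -0.1]
grip_width: 0.0116
grasp_force: 58.9
```

Call:
step_arm --targets "-1 0 0 -0.07 0 0 0;-1 0 0 -0.14 0 0 0;-1 0 0 -0.15 0 0 0;-0.3 0 0 -0.15 0 0 0;-0.3 0 0 -0.15 0 0 0;-0.3 0 0 -0.15 0 0 0;-0.3 0 0 -0.07 0 0 0;-0.3 0 0 0.01 0 0 0;-0.3 0 0 0.01 0 0 0"

```text
clock: 27.37
eef_pos: [0.6369, -0.0037, 0.1445]
tool_rot: [0.697, 0.717, 0.006, 0.007]
ft_force: [1.8, -0.5, 1.9]
grip_width: 0.0297
grasp_force: 0.0
```

Call:
step_arm --targets "0 -0.09 0.027 0 0 0 0;0 -0.18 0.054 -0.02 0 0 0;0 -0.27 0.08 -0.04 0 0 0;0 -0.362 0.108 -0.06 0 0 0;0 -0.362 0.108 -0.06 0 0 0;0 -0.362 0.108 -0.06 0 0 0"

```text
clock: 27.87
eef_pos: [0.4437, 0.0511, 0.1028]
tool_rot: [0.696, 0.718, -0.002, -0.002]
ft_force: [-0.3, 0.0, -0.2]
grip_width: 0.0431
grasp_force: 0.0
```

```bash
python3 can.py .447 .047 w12.png
```

```text
27.87 [0.4437 0.0511 0.1028] shift [ 0.007 -0.008 -0.199] rot [ 0.001 -0.007  0.005] [ 0.11  0.24 -0.35  0.98  0.    1.65]
[323. 245.] [313, 234, 22, 22, 379] [0.4477 0.0441 0.0075]
[243. 337.] [235, 333, 13, 11, 78] [ 0.3892 -0.0321  0.0075]
[390. 337.] [386, 333, 12, 11, 77] [ 0.5009 -0.0284  0.0075]
```

Call:
step_arm --targets "0 0.006 -0.01 -0.08 0 0 0;0 0.006 -0.01 -0.15 0 0 0;0 0.006 -0.01 -0.185 0 0 0;0 0.006 -0.01 -0.195 0 0 0;-1 0.006 -0.01 -0.195 0 0 0;-1 0.006 -0.01 -0.195 0 0 0;-1 0.006 -0.01 -0.195 0 0 0;-1 0.006 -0.01 -0.195 0 0 0;-1 0.006 -0.01 -0.195 0 0 0"

```text
clock: 28.67
eef_pos: [0.4552, 0.0455, 0.0068]
tool_rot: [0.697, 0.717, 0.001, 0.002]
ft_force: [1.3, -0.9, 5.6]
grip_width: 0.0107
grasp_force: 58.9
```

Call:
step_arm --targets "-1 0 0 0.07 0 0 0;-1 0 0 0.15 0 0 0;-1 0 0 0.23 0 0 0;-1 0.08 -0.01 0.25 0 0 0;-1 0.16 -0.02 0.25 0 0 0;-1 0.24 -0.03 0.25 0 0 0;-1 0.32 -0.04 0.25 0 0 0;-1 0.396 -0.054 0.25 0 0 0;-1 0.396 -0.054 0.25 0 0 0;-1 0.396 -0.054 0.25 0 0 0"

```text
clock: 29.5
eef_pos: [0.6517, 0.018, 0.1279]
tool_rot: [0.697, 0.717, -0.001, -0.001]
ft_force: [-0.6, -0.2, -0.5]
grip_width: 0.0115
grasp_force: 58.8
```

Call:
step_arm --targets "-1 0 0 -0.07 0 0 0;-1 0 0 -0.14 0 0 0;-1 0 0 -0.15 0 0 0;-0.3 0 0 -0.15 0 0 0;-0.3 0 0 -0.15 0 0 0;-0.3 0 0 -0.15 0 0 0;-0.3 0 0 -0.07 0 0 0;-0.3 0 0 0.01 0 0 0;-0.3 0 0 0.01 0 0 0"

```text
clock: 30.25
eef_pos: [0.6568, 0.0187, 0.1474]
tool_rot: [0.697, 0.717, 0.006, 0.007]
ft_force: [2.1, -0.2, 1.6]
grip_width: 0.03
grasp_force: 0.0
```

Call:
step_arm --targets "0 -0.08 0.12 0.02 0 0 0;0 -0.16 0.24 0.02 0 0 0;0 -0.24 0.36 0.02 0 0 0;0 -0.31 0.47 0.02 0 0 0;0 -0.31 0.47 0.02 0 0 0;0 -0.31 0.47 0.02 0 0 0;0 -0.31 0.47 0.02 0 0 0;0 -0.31 0.47 0.02 0 0 0"

```text
clock: 30.92
eef_pos: [0.4935, 0.2589, 0.1481]
tool_rot: [0.694, 0.72, 0.002, -0.001]
ft_force: [0.1, -0.7, 0.7]
grip_width: 0.0428
grasp_force: 0.0
```

```bash
python3 - <<'E'
from h import *
to([.4905,.25,.15],3.6)
w,_=snap('wrist','w13.png');s,_=snap('scene','s13.png');d,_=snap('side','d13.png')
p=lambda x:cv2.resize(x,(400,300))
cv2.imwrite('pics/v13.png',np.vstack([np.hstack([p(w),p(s[200:290,285:405])]),np.hstack([p(d),p(s)])])[:,:,::-1])
E
```

```text
30.92 [0.4935 0.2589 0.1481] shift [-0.006 -0.018  0.004] rot [-0.005  0.002  0.033] [0.48 0.4  0.01 1.17 0.   2.02]
```

View pics/v13.png

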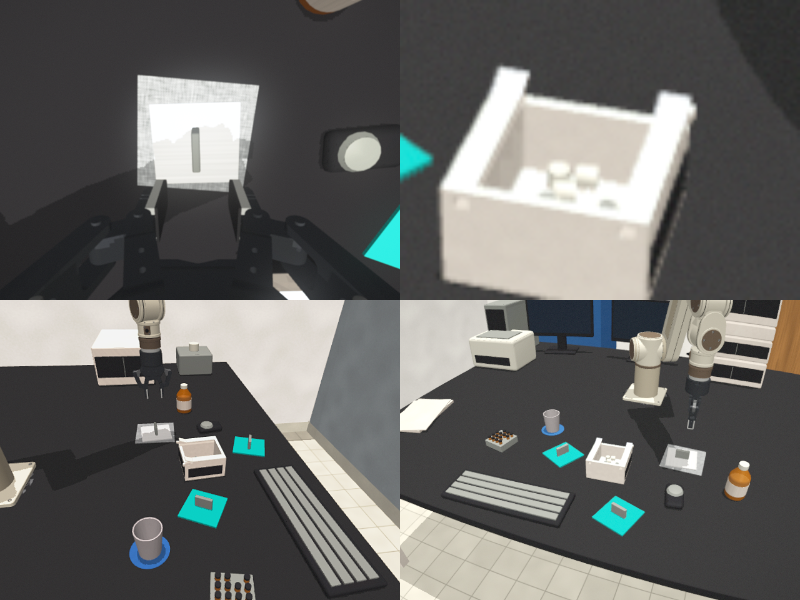

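All the loose cans are in, the bench is clear, and the cup is still on the mat. The lid lies on the pad with its rib at about (313,204)–(315,277) in the full wrist frame. I'll measure that precisely.

```bash
python3 - <<'E'
from h import *
i=bot.camera_info('wrist');w=cv2.imread('pics/w13.png');g=w.max(2)
roi=np.zeros_like(g);roi[185:300,285:345]=1
m=((g<150)&(g>40)&(roi>0)).astype(np.uint8);n,l,st,c=cv2.connectedComponentsWithStats(m)
k=l[240,314] or 1+np.argmax(st[1:,4]);print(st[k],c[k])
ys,xs=np.nonzero(l==k)
rows=[(xs[ys==y].mean(),y,np.ptp(xs[ys==y])) for y in (205,225,245,265)];print(rows)
for z in(.04,): 
    P=plane(i,[(r[0],r[1]) for r in rows],z);e=P[0]-P[-1];print(P.round(4).tolist(),'yaw',np.degrees(np.arctan2(-e[0],e[1])))
W=plane(i,cv2.findNonZero(((g>170)).astype(np.uint8)).reshape(-1,2),.006)
ys2=[];
ext=plane(i,[(314,st[k][1]),(314,st[k][1]+st[k][3])],.04);print('rib ends',ext.round(4).tolist())
# plate side edges: white/pad boundary
for y in(190,230,270):
    r=g[y,200:420].astype(int);print(y,[int(v) for v in r[::6]])
E
```

```text
[307 204  11  10  87] [312.14942529 208.5862069 ]<stdin>:7: RuntimeWarning: Mean of empty slice.
  ret = ret.dtype.type(ret / rcount)
Traceback (most recent call last):
ValueError: zero-size array to reduction operation maximum which has no identity
```

```bash
python3 - <<'E'
from h import *
i=bot.camera_info('wrist')
a=np.radians(3.6);l=np.array([-np.sin(a),np.cos(a),0]);c=np.array([.4905,.250,.04])
print('pred far,near',proj(i,[c+.025*l,c-.025*l]).round(0).tolist())
P=plane(i,[(312,203),(315,277)],.04);e=P[0]-P[1];print(P.round(4).tolist(),P.mean(0),np.degrees(np.arctan2(-e[0],e[1])))
P=plane(i,[(240,170),(385,162)],.006);e=P[1]-P[0];print('plate far edge yaw',np.degrees(np.arctan2(e[1],e[0])),P)
to([.4905,.25,.15],3.6)
E
```

```text
pred far,near [[307.0, 202.0], [309.0, 267.0]]
[[0.4927, 0.274, 0.04], [0.4965, 0.2172, 0.04]] [0.49461732 0.2455963  0.04      ] 3.775434082886966
plate far edge yaw 4.821637210438936 [[0.43605772 0.29070739 0.006     ]
 [0.54821323 0.30016801 0.006     ]]
31.07 [0.4966 0.2542 0.1471] shift [-0.012 -0.008  0.006] rot [-0.001  0.004  0.041] [ 0.47  0.4   0.01  1.17 -0.    2.01]
```

Call:
step_arm --targets "0 -0.009 -0.012 0 0 0 0.04;0 -0.009 -0.012 0 0 0 0.04;0 -0.009 -0.012 -0.07 0 0 0.04;0 -0.009 -0.012 -0.15 0 0 0.04;0 -0.009 -0.012 -0.22 0 0 0.04;0 -0.009 -0.012 -0.255 0 0 0.04;0 -0.009 -0.012 -0.258 0 0 0.04"

```text
clock: 31.65
eef_pos: [0.4889, 0.2446, 0.0118]
tool_rot: [0.686, 0.727, -0.005, -0.001]
ft_force: [-0.3, -0.9, 0.4]
grip_width: 0.0428
grasp_force: 0.0
```

Call:
step_arm --targets "-1 0 0 0 0 0 0;-1 0 0 0 0 0 0;-1 0 0 0 0 0 0;-1 0 0 0 0 0 0;-1 0 0 0 0 0 0"

```text
clock: 32.07
eef_pos: [0.4934, 0.2481, 0.0182]
tool_rot: [0.686, 0.728, 0.002, 0.001]
ft_force: [1.3, -1.1, 4.7]
grip_width: 0.0085
grasp_force: 61.4
```

```bash
python3 -c "
from h import *
to([.4905,.25,.0165],3.6);print(bot.get_obs()['ft_force'])"
```

```text
32.07 [0.4934 0.2481 0.0182] shift [-0.006  0.004 -0.003] rot [-0.001  0.005  0.003] [ 0.47  0.52 -0.18  0.87 -0.    1.98]
[ 1.25796417 -1.1039279   4.71581015]
```

Call:
step_arm --targets "-1 0 0 0.06 0 0 0;-1 0 0 0.14 0 0 0;-1 0 0 0.22 0 0 0;-1 0 0 0.275 0 0 0;-1 0 0 0.275 0 0 0;-1 0 0 0.275 0 0 0;-1 0 0 0.275 0 0 0"

```text
clock: 32.65
eef_pos: [0.4905, 0.2472, 0.1529]
tool_rot: [0.685, 0.728, -0.001, -0.0]
ft_force: [-0.9, 0.1, -1.4]
grip_width: 0.0085
grasp_force: 60.6
```

```bash
python3 - <<'E'
from h import *
to([.488,.007,.1545],3.6)
w,_=snap('wrist','w14.png')
A=cv2.imread('pics/w2.png',0);B=cv2.imread('pics/w14.png',0)
def edges(g):
    r={}
    for x in(210,250,390,430): r['far%d'%x]=int(np.argmax(np.diff(g[140:230,x].astype(int)))+140)
    for y in(210,260,310): 
        row=g[y].astype(int); d=np.diff(row); r['L%d'%y]=int(np.argmax(d[160:240])+160); r['R%d'%y]=int(np.argmin(d[400:470])+400)
    return r
print(edges(A));print(edges(B))
for nm,(y0,y1,x0,x1) in{'ribtop':(240,300,285,345),'fl':(175,200,180,300)}.items():
    m=cv2.matchTemplate(B,A[y0:y1,x0:x1],cv2.TM_CCOEFF_NORMED);_,v,_,p=cv2.minMaxLoc(m);print(nm,v,p[0]-x0,p[1]-y0)
E
```

```text
32.65 [0.4905 0.2472 0.1529] shift [-0.005 -0.48   0.003] rot [ 0.001 -0.003  0.003] [ 0.47  0.38 -0.    1.19 -0.    1.98]
{'far210': 182, 'far250': 182, 'far390': 182, 'far430': 182, 'L210': 185, 'R210': 446, 'L260': 191, 'R260': 440, 'L310': 197, 'R310': 434}
{'far210': 174, 'far250': 174, 'far390': 174, 'far430': 174, 'L210': 187, 'R210': 445, 'L260': 192, 'R260': 439, 'L310': 198, 'R310': 433}
ribtop 0.9074269533157349 0 -6
fl 0.9973136782646179 1 -8
```

Compared with the first hold, the lid now sits about 3.2 mm further to +y and 1.5 mm lower in the grip, so I'll compensate. Next I'll move in front of the mouth and average the pose readings.

Call:
step_arm --targets "-1 0 -0.08 0.004 0 0 0;-1 -0.002 -0.16 0.004 0 0 0;-1 -0.005 -0.24 0.004 0 0 0;-1 -0.005 -0.32 0.004 0 0 0;-1 -0.005 -0.4 0.004 0 0 0;-1 -0.005 -0.46 0.004 0 0 0;-1 -0.005 -0.487 0.004 0 0 0;-1 -0.005 -0.487 0.004 0 0 0;-1 -0.005 -0.487 0.004 0 0 0;-1 -0.005 -0.487 0.004 0 0 0"

```text
clock: 33.53
eef_pos: [0.4879, 0.0045, 0.1542]
tool_rot: [0.685, 0.728, -0.001, -0.001]
ft_force: [0.4, 0.5, -1.1]
grip_width: 0.0086
grasp_force: 60.5
```

```bash
cat > avg.py <<'E'
from h import *
P=[];Y=[];F=[]
for _ in range(8):
    bot.camera('scene');o=bot.get_obs();P.append(o['eef_pos']);F.append(o['ft_force']);t=R.from_quat(o['tool_rot']).as_matrix()[:,1];Y.append(np.degrees(np.arctan2(t[1],t[0])))
print(o['clock'],np.mean(P,0).round(4),np.std(P,0).round(4),'yaw',np.mean(Y).round(2),'F',np.mean(F,0).round(1),o['grip_width'])
E
python3 avg.py; python3 - <<'E'
from h import *
# plate & groove in the scene view: chamber lips and lid plate corners
i=bot.camera_info('scene')
s,_=snap('scene','s15.png');d,_=snap('side','d15.png');w,_=snap('wrist','w15.png')
E
```

```text
33.9333 [0.4885 0.0049 0.1551] [0.0002 0.0002 0.0003] yaw 3.57 F [ 0.1  0.  -1.1] 0.00903520075774457
```

Call:
step_arm --targets "-1 0 0 -0.07 0 0 0;-1 0 0 -0.13 0 0 0;-1 0 0 -0.15 0 0 0;-1 0 0 -0.152 0 0 0;-1 0 0 -0.152 0 0 0;-1 0 0 -0.152 0 0 0"

```text
clock: 34.58
eef_pos: [0.49, 0.0039, 0.0809]
tool_rot: [0.685, 0.728, 0.0, 0.001]
ft_force: [-0.2, 0.8, 0.1]
grip_width: 0.0083
grasp_force: 60.4
```

```bash
python3 avg.py; python3 - <<'E'
from h import *
d,_=snap('side','d16.png');w,_=snap('wrist','w16.png')
cv2.imwrite('pics/v16.png',np.hstack([cv2.resize(d[190:310,215:375],(400,300)),cv2.resize(w,(400,300))])[:,:,::-1])
E
```

```text
34.9833 [0.4897 0.0039 0.0807] [0.0005 0.     0.0005] yaw 3.47 F [-0.1 -0.2 -0.9] 0.008633499794479384
```

View pics/v16.png

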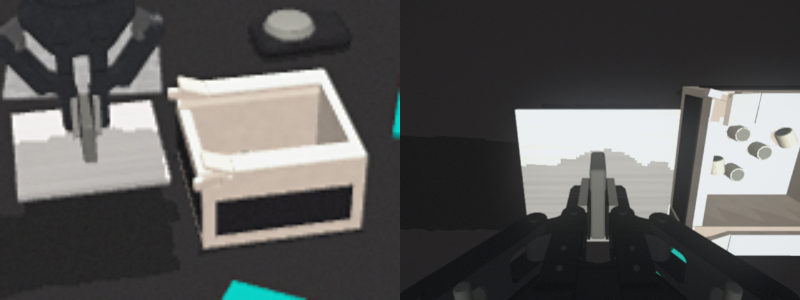

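The picture shows the lid held level in front of the mouth and aligned, with the cans lying flat in the chamber. I'll insert it slowly.

Call:
step_arm --targets "-1 0.02 0.003 -0.002 0 0 0;-1 0.04 0.0045 -0.002 0 0 0;-1 0.06 0.006 -0.002 0 0 0;-1 0.075 0.007 -0.002 0 0 0;-1 0.09 0.008 -0.002 0 0 0;-1 0.1 0.0085 -0.002 0 0 0;-1 0.1 0.0085 -0.002 0 0 0"

```text
clock: 35.67
eef_pos: [0.5398, 0.0082, 0.0784]
tool_rot: [0.685, 0.728, -0.0, 0.0]
ft_force: [0.3, 0.4, -1.1]
grip_width: 0.0084
grasp_force: 60.5
```

```bash
python3 avg.py
```

```text
36.0667 [0.5384 0.0081 0.0784] [0.0003 0.     0.    ] yaw 3.47 F [ 0.1 -0.2 -0.9] 0.008787373095207423
```

Call:
step_arm --targets "-1 0.02 0.0013 0.001 0 0 0;-1 0.04 0.0025 0.001 0 0 0;-1 0.06 0.0038 0.001 0 0 0;-1 0.08 0.005 0.001 0 0 0;-1 0.1 0.0063 0.001 0 0 0;-1 0.1 0.0063 0.001 0 0 0"

```text
clock: 36.57
eef_pos: [0.5904, 0.0114, 0.079]
tool_rot: [0.685, 0.728, -0.0, 0.001]
ft_force: [0.5, 0.5, -0.9]
grip_width: 0.0086
grasp_force: 60.5
```

```bash
python3 avg.py
```

```text
36.9667 [0.5881 0.0113 0.0788] [0.0004 0.     0.0001] yaw 3.47 F [ 0.   0.  -1.2] 0.008578144674934715
```

Call:
step_arm --targets "-1 0.02 0.0013 0 0 0 0;-1 0.04 0.0025 0 0 0 0;-1 0.06 0.0038 0 0 0 0;-1 0.075 0.0047 0 0 0 0;-1 0.085 0.0054 0 0 0 0;-1 0.088 0.0056 0 0 0 0;-1 0.088 0.0056 0 0 0 0"

```text
clock: 37.55
eef_pos: [0.6327, 0.0141, 0.0787]
tool_rot: [0.685, 0.728, -0.001, -0.0]
ft_force: [1.0, -0.6, -1.6]
grip_width: 0.0086
grasp_force: 60.5
```

Call:
step_arm --targets "-1 0.003 0.0002 0 0 0 0;-1 0.006 0.0004 0 0 0 0;-1 0.006 0.0004 0 0 0 0"

```text
clock: 37.8
eef_pos: [0.6343, 0.0142, 0.0787]
tool_rot: [0.685, 0.728, -0.002, -0.001]
ft_force: [-3.4, -0.9, 1.3]
grip_width: 0.0086
grasp_force: 60.8
```

Call:
step_arm --targets "-1 0.002 0.0001 -0.001 0 0 0;-1 0.004 0.0002 -0.001 0 0 0;-1 0.004 0.0002 -0.001 0 0 0"

```text
clock: 38.05
eef_pos: [0.6343, 0.0142, 0.0785]
tool_rot: [0.685, 0.728, -0.003, -0.002]
ft_force: [-8.9, -1.0, 6.1]
grip_width: 0.0084
grasp_force: 61.5
```

Call:
step_arm --targets "-1 0.002 0.0001 0 0 0 0;-1 0.004 0.0002 0 0 0 0;-1 0.004 0.0002 0 0 0 0"

```text
clock: 38.3
eef_pos: [0.6344, 0.0142, 0.0786]
tool_rot: [0.685, 0.728, -0.004, -0.004]
ft_force: [-15.7, -1.4, 10.2]
grip_width: 0.0087
grasp_force: 62.0
```

```bash
python3 avg.py
```

```text
38.7 [0.6344 0.0142 0.0786] [0. 0. 0.] yaw 3.46 F [-14.6  -0.9   9.2] 0.00855212303946957
```

Call:
step_arm --targets "-1 -0.004 0 0.001 0 0 0;-1 -0.006 0 0.001 0 0 0;0 -0.006 0 0.001 0 0 0;0 -0.006 0 0.001 0 0 0;0 -0.006 0 0.001 0 0 0;0 -0.006 0 0.05 0 0 0;0 -0.006 0 0.12 0 0 0;0 -0.006 0 0.145 0 0 0;0 -0.006 0 0.145 0 0 0;0 -0.006 0 0.145 0 0 0"

```text
clock: 39.53
eef_pos: [0.6381, 0.0146, 0.1523]
tool_rot: [0.685, 0.728, 0.001, 0.001]
ft_force: [-0.2, -0.4, -0.0]
grip_width: 0.0425
grasp_force: 0.0
```

```bash
python3 avg.py; python3 - <<'E'
from h import *
i=bot.camera_info('wrist');w=bot.camera('wrist');cv2.imwrite('pics/w17.png',w[:,:,::-1]);g=w.max(2).astype(int)
for y in(200,225,250,270): print(y,'rib',[int(v) for v in g[y,296:340:2]],'| back',[int(v) for v in g[y,392:444:2]])
a=cv2.imread('pics/w1.png').max(2).astype(int)
for y in(225,250): print('w1',y,'rib',[int(v) for v in a[y,296:340:2]],'| back',[int(v) for v in a[y,392:444:2]])
E
```

```text
39.9333 [0.6361 0.0145 0.1496] [0.0004 0.     0.0005] yaw 3.47 F [-0.1  0.1  0.3] 0.04275125879673388
200 rib [241, 240, 241, 241, 241, 241, 241, 241, 242, 241, 241, 242, 242, 242, 241, 241, 241, 242, 242, 242, 241, 241] | back [240, 240, 241, 240, 240, 183, 120, 229, 241, 241, 240, 241, 242, 227, 71, 68, 66, 67, 65, 64, 63, 61, 59, 60, 57, 59]
225 rib [194, 195, 193, 192, 142, 133, 161, 163, 154, 129, 131, 129, 116, 167, 194, 193, 194, 193, 194, 192, 192, 192] | back [219, 240, 239, 240, 226, 124, 224, 241, 241, 241, 240, 241, 214, 64, 65, 66, 64, 62, 63, 61, 60, 60, 59, 55, 56, 57]
250 rib [192, 192, 193, 193, 159, 113, 125, 126, 128, 126, 124, 123, 111, 164, 191, 192, 192, 193, 191, 192, 192, 191] | back [191, 191, 190, 175, 118, 194, 220, 219, 218, 219, 218, 162, 58, 60, 59, 58, 59, 58, 58, 56, 53, 55, 53, 54, 53, 48]
270 rib [189, 190, 188, 190, 169, 106, 122, 124, 124, 122, 123, 121, 110, 177, 189, 188, 189, 189, 189, 189, 188, 188] | back [186, 186, 180, 123, 168, 220, 218, 219, 218, 218, 179, 56, 56, 56, 54, 53, 53, 53, 53, 52, 53, 51, 55, 50, 49, 50]
w1 225 rib [190, 190, 190, 191, 192, 192, 172, 123, 150, 127, 121, 118, 120, 121, 113, 147, 193, 191, 193, 192, 194, 193] | back [241, 240, 241, 241, 240, 241, 226, 118, 118, 157, 239, 241, 241, 241, 240, 239, 120, 61, 63, 62, 61, 59, 61, 58, 56, 57]
w1 250 rib [193, 191, 191, 191, 192, 192, 172, 110, 126, 126, 126, 127, 126, 126, 113, 151, 192, 192, 191, 192, 190, 193] | back [192, 191, 189, 190, 190, 171, 115, 113, 156, 219, 218, 219, 219, 219, 199, 78, 59, 59, 58, 57, 57, 55, 57, 57, 55, 52]
```

The dark gap at the back wall has shrunk from about 6 px to 2.5 px, which is just the wall's visible inner face. With the hard stop at 15 N, the lid is home. Last, a numeric check of the cup, the lid and any stray cans.

Call:
step_arm --targets "0 0 0 0.1 0 0 0;0 -0.1 0.05 0.2 0 0 0;0 -0.2 0.1 0.25 0 0 0;0 -0.3 0.15 0.25 0 0 0;0 -0.3 0.15 0.25 0 0 0;0 -0.3 0.15 0.25 0 0 0;0 -0.3 0.15 0.25 0 0 0;0 -0.3 0.15 0.25 0 0 0"

```text
clock: 40.65
eef_pos: [0.4864, 0.0901, 0.2772]
tool_rot: [0.685, 0.729, 0.0, 0.001]
ft_force: [0.7, -0.3, -0.1]
grip_width: 0.0426
grasp_force: 0.0
```

```bash
python3 - <<'E'
from h import *
o=bot.get_obs();print(o['clock'],o['eef_pos'])
ref={'scene':'pics/sc8.png','side':'pics/s8.png'}
for n in('scene','side'):
    im,i=snap(n,n+'_end.png'); old=cv2.imread(ref[n])[:,:,::-1]
    # cup+mat patch vs. reference after placing; bench small white blobs
    u=proj(i,[[.46,-.295,.04]])[0].astype(int);a=np.s_[u[1]-30:u[1]+30,u[0]-26:u[0]+30]
    print(n,'cup diff',np.abs(im[a].astype(int)-old[a]).mean().round(1))
    for nm,p in(('bottle',[.6,.0,0]),):pass
    m=cv2.inRange(cv2.cvtColor(im,cv2.COLOR_RGB2HSV),(0,0,120),(180,70,255));k,l,st,c=cv2.connectedComponentsWithStats(m)
    for j in range(1,k):
        P=plane(i,[c[j]],.0075)[0]
        if 12<st[j][4]<150 and .25<P[0]<.9 and abs(P[1])<.35: print('  blob',c[j].round(0),st[j][4],P.round(3))
E
```

```text
40.65 [0.48641276 0.09010276 0.2771708 ]
scene cup diff 3.8
  blob [259. 235.] 67 [ 0.576 -0.198  0.007]
  blob [350. 331.] 122 [0.807 0.1   0.007]
side cup diff 2.1
  blob [400. 221.] 47 [0.851 0.153 0.007]
  blob [326. 317.] 129 [ 0.616 -0.147  0.007]
```

```bash
python3 -c "
from workcell import bot
print(bot.job_done())"
```

```text
the job is handed in; nothing more can be done
None
```

I handed the job in at about 41 s: cup emptied into the chamber, the three loose canisters put in, lid pushed back to the hard stop, and the empty cup upright on its mat; the hand-in returned no verdict.

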